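# Clamp a rock billet in the trim saw

### The job

Load the tall rock billet from the specimen board into the trim saw's vice: stand it on the deck between the jaw and the fence, long sides along the jaw, and slide it back against the end stop at the near end of the vice, then let go. Then reach into the round well and turn the recessed hand knob clockwise by feel until the jaw has closed and grips the billet firmly against the fence: the knob's drag climbs by about a half. No tighter than that, or the brittle rock cracks. Leave the knob free and the other specimens, jars and tools on the bench where they are.

Things in the scene. Friction and masses are not known exactly. Their poses are not given: they have to be found in the camera images.
- billet_c (a point): Centre of the billet, a loose upright sawn grey block 46 long (its x), about 27 wide (its y; hand sawn, +-1 mm), 40 tall (its z), 0.1 to 0.17 kg, 20 mm above its foot. It stands on the specimen board (plywood, top 12 mm above the bench) at any yaw. A flat slab 50 x 44 x 14, a core stub and two glass-mounted sections lie there too, 20 mm or more from its sides.
- saw: Fixed trim saw, 280 (x) x 300 (y), flat deck 110 mm above the bench; origin under its centre on the bench. x: from operator to blade; y: from knob to fence; z up. Splash lip 12 mm high round the deck's edge. Blade guard, spout and motor (up to 75 mm above the deck) at x over 50, y over -5; switch box 30 mm high at x 80 to 130, y -115 to -45.
- nest (a point): Vice corner on the deck: x at the end stop's face, y at the face of the fully open jaw; axes as the saw's. Seated billet: long side along x, centre at x +23, z +20 mm. The fence, a bar along x, was set by hand, its face 35 to 41 mm in +y from here, not reported. End stop: lug on the fence, 8 thick, 30 long towards the jaw. Jaw, fence, stop 13 mm high: keep fingertips 15 mm over the deck here.
- jaw_slide: Steel jaw slide on the deck, geared to the knob by a cam: 6 mm to the saw's +y per rad clockwise, 0 to 2 mm at the start. Its sprung jaw plate, 36 (x) x 14 x 12.5 high, faces +y and yields a little under load, so the slide moves on with the knob. Origin: foot of the middle of the unloaded face. It pushes the loose billet along easily and stays where the knob is left.
- knob_grip (a point): On the knob's vertical axis at gripping height, 16 mm below the deck, fixed in the saw. Round fluted black knob, 32 across, 26 tall, top 4 mm below the deck, in a round well 88 across and 42 deep (floor 26 below this point): 28 mm of room all round. Grip at any yaw, regrip as needed; it stays at its height.
- knob (a joint): Knob angle, rad, growing clockwise seen from above (closing), 0 to 0.3 at the start, end 4.2. Friction drag is a steady 0.24 N m either way; with the billet nipped against the fence a load of 0.006 N m per N of clamping adds to it, about 7 N per 0.1 rad. Firm: 10 to 30 N (load 0.06 to 0.18 N m); the rock cracks at 36 N. Touch comes 0.9 to 2.5 rad from the start.
There are look-alikes about, which are no part of the job. Leave any green or orange look-alike of the part that bears billet_c alone.

How it is judged:
By the outcome, as a careful person would: the job done as asked, in the order asked, and still so for the second after the job is handed in, with the robot touching nothing.
It also fails if it takes over 72 s, if anything falls off the work surface, if the arm or the gripper's body presses on something with over 40 N, if the wrist force passes 120 N, or if a joint passes its speed limit or range.

### The arm

A 6-joint arm with a two-finger parallel gripper is mounted at the origin on the work surface. World frame = base frame: x ahead of the robot, y to its left, z up, the work surface at z = 0. Lengths are in mm, angles in rad, forces in N, time in s.
With the tool pointing down it reaches from about 350 to 800 mm from the base axis. Payload 7.3 kg.
Tool frame: the origin (TCP) lies on the centre line of the jaws, within the pads' length; the fingertips stand 22 mm ahead of it and the grasp point (between the pads) lies 3 mm ahead of it; z points along the fingers, y is the direction in which the jaws open and shut (so a half turn about z gives the same grasp; the last joint's range is limited). The gripper opens to 85 mm and grips with 20 to 120 N. Pads are 22 mm wide; open, the fingers measure 114 mm over their backs; the gripper's body (76 mm by 85 mm) begins 54 mm behind the grasp point. The pads swing forward as they close: fully open they stand 13 mm farther back than shut.
Start: joints at [1.041, 0.342, 1.524, -0, 1.275, -0.146], TCP at [196.571, 486.829, 253.322] pointing down, gripper open.
Joint ranges: [-2.53, 2.53], [-0.77, 2.02], [0.04, 2.7], [-1, 4.14], [0.28, 2.66], [-3.11, 3.11]. Speed limits (rad/s): [2.57, 2.57, 3.14, 3.14, 3.14, 3.14].

### API

Orientations are given as a 3x3 rotation matrix whose columns are the frame's x, y, z axes.
In Python, from bench import sensors, vision, r, nets gives the robot as it stands.
- The arm moves only by the tool step_arm, never from a script. Its argument "series" is a list of rows, each an object with "slide": the shift along the tool's x, y, z in cm, a list of three; "angular": the turn, a rotation vector about the tool's x, y, z in degrees, a list of three; "gripper": the opening, from 0 (shut) to 1 (fully open). A call has 1 to 10 rows; each row shifts and turns the pose as measured when the row begins, along the tool's axes as they then stand; what a row does not reach is not made up. A row lasts 1/10 s, in which the tool goes at most 50 mm and 8.59 degrees, less where a joint would pass 70% of its speed; a pose out of reach is approached as far as the arm can. A call is refused whole if a number of a shift passes 5 or a number of a turn 8.59, either way. A call with a gripper value outside its range is refused whole. The fingers move at their own pace and stop on an object; the grip force is fixed at half the most. Time passes only in rows, so rows that do not move let the fingers close. It gives the time, the measured TCP pose, the force and the opening at its end, in the units of the state.
- sensors.state(): the state, without advancing time (a new reading comes with each control period).
- vision.capture(name): name is "scene" or "top" or "wrist"; returns a dict with "img" (400x640x3 uint8, red, green, blue), "K" (3x3 intrinsics, pixels), "dist" ([k1, k2, p1, p2, k3] as OpenCV has them; the pictures are not rectified), "pose" (4x4, takes a point from camera to world coordinates); the wrist camera has in their place "mount" (4x4, takes a point from camera to tool coordinates, whose origin is the TCP and whose axes are the flange's). Camera axes: x right, y up, looking along -z (the intrinsics and any distortion apply to the point x, -y, -z); pixel columns grow to the right and rows downward; lengths in mm; the calibration is good to about 2 mm. A picture is of the moment at which its call begins: read the wrist's pose just before it. There is no depth.
- r.sign_off(): hands the job in, once; it reports no verdict.
Trained networks look in a picture, given as the dict that the camera call returned (one of the last four; its "shot" number tells which), for a name from the list of things; names that differ only in an ending like _2 or _b are one class to them, and where a whole thing is asked for, a point or a joint stands for the part that bears it (a point fixed in the world has none). Each returns a list of dicts, best first, with "conf" (0 to 1); they miss things now and then, are a little off and sometimes report something else, mostly with a low value. They report only what shows in the picture. A call takes as long as a camera call. They do not tell look-alikes from the thing itself.
- nets.recognise(picture, query): "bbox" ([centre column, centre row, width, height] in pixels, round what is visible of it).
The state is a dict: "time_s": time; "joints": joint angles; "joint_velocities": joint speeds; "tau": joint torques, N m; "tool_pos": TCP position; "ee_rot": TCP orientation; "force": force on the tool from outside, world axes, zero at the start; "moment": the same for the moment, N m; "grip_width": opening from 0.0 (shut) to 1.0 (fully open).
Only numpy, scipy, OpenCV 4.12 (cv2) and the standard library are available. Lean on these libraries where they do the work, as an engineer would, in place of code of your own. Each camera call takes 0.05 s, during which the arm holds its last target.

## Working session

There is one attempt and no reset: what is moved stays moved. The work goes in short steps, Python scripts to look and compute and a tool call to move; the robot and the scene stay as the last step left them, time stands still between calls to the robot, and variables do not carry over. Pictures are saved under pics/ and viewed, and the job is handed in when it is done.

Besides the shell and the picture viewer there is one more tool, called by a JSON object that holds its "fn" and its "kwargs". step_arm: Moves the arm, as the interface text tells. Its arguments: {"type":"object","properties":{"series":{"type":"array","items":{"type":"object","properties":{"slide":{"type":"array","items":{"type":"number"}},"angular":{"type":"array","items":{"type":"number"}},"gripper":{"type":"number"}}}}},"required":["series"]}

```bash
ls; mkdir -p pics; python3 - <<'E'
from bench import sensors, vision, r, nets
import cv2
s=sensors.state();print({k:(v if not hasattr(v,'tolist') else v.tolist()) for k,v in s.items()})
for n in ["scene","top","wrist"]:
    p=vision.capture(n); cv2.imwrite(f"pics/{n}0.png",p["img"][:,:,::-1])
    print(n,p["K"],p["dist"],p.get("pose",p.get("mount")))
    for q in ["billet_c","saw","jaw_slide","knob","knob_grip","nest"]:
        try: print(q,[(round(d["conf"],2),[round(float(x)) for x in d["bbox"]]) for d in nets.recognise(p,q)][:5])
        except Exception as e: print(q,e)
E
```

```text
pics
{'time_s': 0.0, 'joints': [1.0410485489836172, 0.3427288475905611, 1.5250329453765532, -2.0013505763245113e-05, 1.275377248005012, -0.1459673007691943], 'joint_velocities': [7.87424876361195e-05, -0.0005445814469914244, -0.0005449929460065284, -0.000965577341346418, -0.0010059425509043815, -0.0024737022253981905], 'tau': [0.0013758546992903575, -43.367156982421875, -24.600929617881775, -0.00030918093216314446, 0.008147934568114579, 3.345537606946891e-06], 'tool_pos': [196.35551990940553, 486.5005738444162, 252.61718739055533], 'ee_rot': [[-0.9272578548143557, 0.37442260298543284, -0.0007648912942159604], [0.3744233276043838, 0.9272569035202197, -0.0013441055591618732], [0.00020598723085564943, -0.0015327255810684683, -0.9999988041600619]], 'force': [0.5001095804965657, 0.1610826014997024, -0.2925428515973612], 'moment': [-0.003438050244935128, 0.02876876357247702, -0.0003113371854822843], 'grip_width': 0.9957439905353311}
scene [[483.02828616   0.         328.23469344]
 [  0.         483.02828616 204.61780855]
 [  0.           0.           1.        ]] [0.05209044 0.         0. 
[... 1282 characters left out ...]
jaw_slide [(0.64, [409, 200, 13, 16])]
knob [(0.56, [455, 215, 13, 14])]
knob_grip [(0.68, [418, 187, 141, 130])]
nest [(0.96, [419, 191, 136, 126])]
wrist [[344.97364942   0.         319.77470587]
 [  0.         344.97364942 200.15665424]
 [  0.           0.           1.        ]] [-0.03452204  0.          0.          0.          0.        ] [[ 2.53196353e-04  9.57086804e-01  2.89801285e-01  7.41523295e+01]
 [ 9.99999021e-01 -6.41116836e-04  1.24363962e-03 -1.97065187e-03]
 [ 1.37606755e-03  2.89800686e-01 -9.57086030e-01 -1.20428335e+02]
 [ 0.00000000e+00  0.00000000e+00  0.00000000e+00  1.00000000e+00]]
billet_c [(0.61, [366, 354, 44, 35])]
saw []
jaw_slide []
knob []
knob_grip []
nest []
```

View pics/scene0.png

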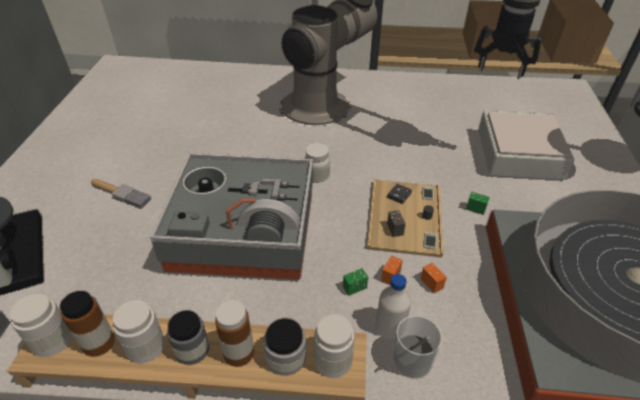

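View pics/top0.png

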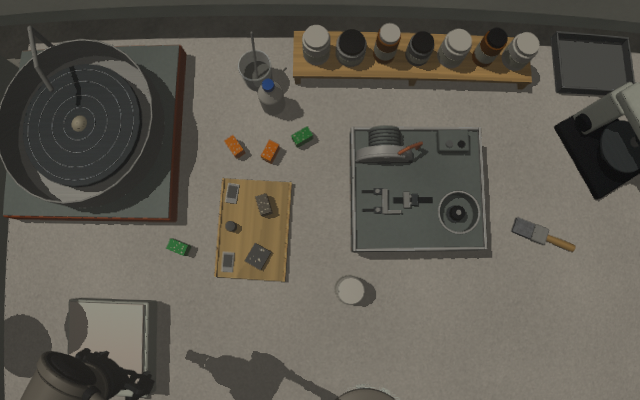

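View pics/wrist0.png

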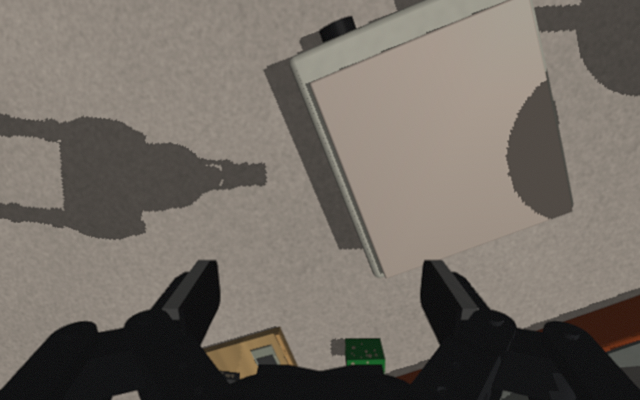

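```bash
python3 - <<'E'
import cv2
a=cv2.imread('pics/top0.png');cv2.imwrite('pics/top0a.png',cv2.resize(a[110:280,160:340],None,fx=4.4,fy=3.5*1.257,interpolation=2)[:600])
a=a[115:265,340:500];cv2.imwrite('pics/top0b.png',cv2.resize(a,None,fx=4,fy=4,interpolation=2))
a=cv2.imread('pics/scene0.png');cv2.imwrite('pics/scene0a.png',cv2.resize(a[180:320,320:510],None,fx=4,fy=4,interpolation=2))
E
```

```text
(no output)
```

View pics/top0a.png

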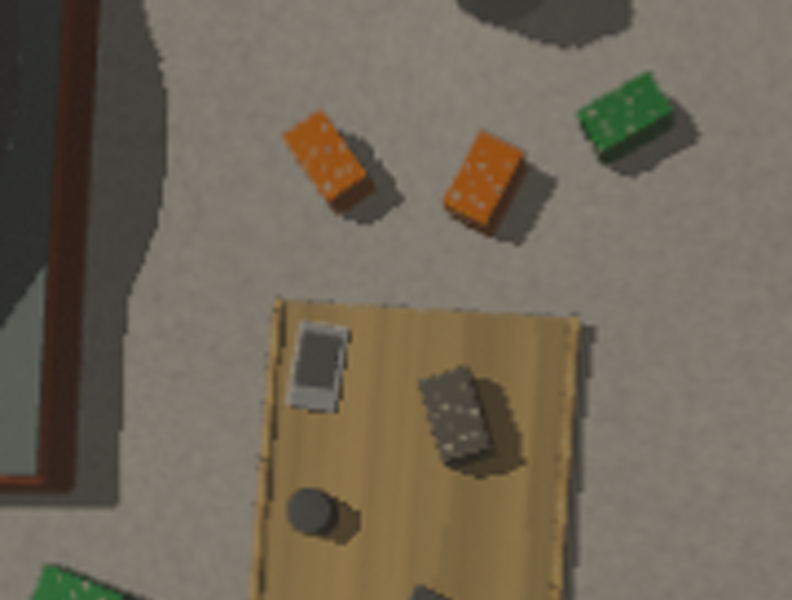

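View pics/top0b.png

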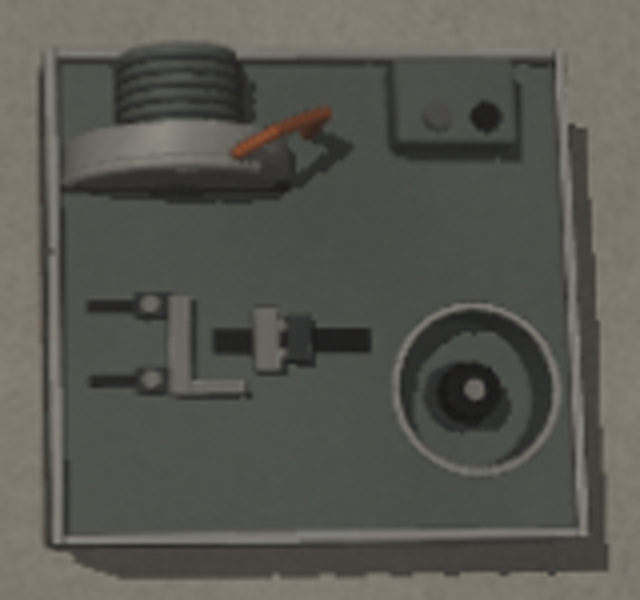

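View pics/scene0a.png

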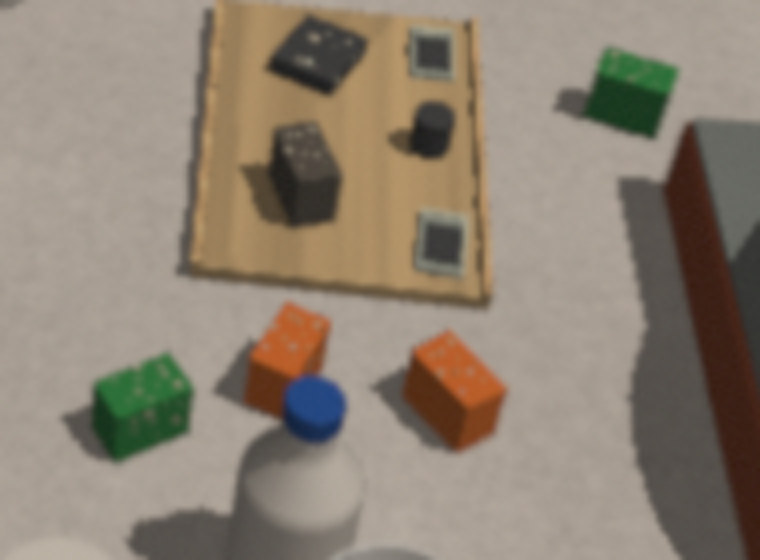

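```bash
cat > h.py <<'E'
import numpy as np, cv2
from bench import sensors, vision, r, nets
def world_pose(p,st=None):
    if "pose" in p: return np.array(p["pose"])
    T=np.eye(4);T[:3,:3]=np.array(st["ee_rot"]);T[:3,3]=st["tool_pos"]
    return T@np.array(p["mount"])
def px2w(uv,K,d,P,z):
    uv=np.array(uv,float).reshape(-1,1,2)
    n=cv2.undistortPoints(uv,np.array(K),np.array(d)).reshape(-1,2)
    dirs=np.c_[n[:,0],-n[:,1],-np.ones(len(n))]@P[:3,:3].T
    o=P[:3,3]; t=(z-o[2])/dirs[:,2]
    return o+dirs*t[:,None]
def w2px(X,K,d,P):
    X=np.array(X,float).reshape(-1,3)
    c=(X-P[:3,3])@P[:3,:3]
    return cv2.projectPoints(c*[1,-1,-1],np.zeros(3),np.zeros(3),np.array(K),np.array(d))[0].reshape(-1,2)
def shot(n,name):
    st=sensors.state();p=vision.capture(n);cv2.imwrite(f"pics/{name}.png",p["img"][:,:,::-1])
    P=world_pose(p,st);np.savez(f"pics/{name}.npz",K=p["K"],d=p["dist"],P=P);return p,st,P
def load(name):
    z=np.load(f"pics/{name}.npz");return z["K"],z["d"],z["P"]
E
python3 - <<'E'
from h import *
np.set_printoptions(precision=1,suppress=True)
p,st,P=shot("top","t1")
K,d=p["K"],p["dist"]
f=lambda L,z,ox,oy,s:print(px2w(np.array(L,float)/s+[ox,oy],K,d,P,z))
f([(418,381),(467,366),(492,444),(448,465),(456,414)],52,160,110,4.4)
print('stop,jaw,knob');f([(190,380),(247,380),(252,338)],123,340,115,4)
f([(470,390)],106,340,115,4)
print('lip');f([(52,55),(560,52),(586,535),(60,540)],122,340,115,4)
E
```

```text
[[558.2 263.   52. ]
 [566.5 236.9  52. ]
 [524.8 222.7  52. ]
 [513.3 245.9  52. ]
 [540.6 242.2  52. ]]
stop,jaw,knob
[[521.4 -39.1 123. ]
 [521.6 -70.8 123. ]
 [545.  -73.9 123. ]]
[[ 518.5 -201.3  106. ]]
lip
[[ 705.4   37.   122. ]
 [ 712.5 -256.7  122. ]
 [ 435.8 -261.6  122. ]
 [ 433.    32.8  122. ]]
```

```bash
cat >> h.py <<'E'
def plan(pos,yaw=None,n=None,st=None):
    """world target TCP pos, tool-x yaw deg, tool down -> rows of (slide cm, angular deg)"""
    st=st or sensors.state();p=np.array(st["tool_pos"]);R=np.array(st["ee_rot"])
    y0=np.degrees(np.arctan2(R[1,0],R[0,0]))
    yaw=y0 if yaw is None else yaw
    dy=(yaw-y0+180)%360-180
    D=np.array(pos)-p
    n=n or int(max(np.ceil(np.linalg.norm(D)/45),np.ceil(abs(dy)/8.3),1))
    tilt=R.T@np.cross(R[:,2],[0,0,-1]);tilt=np.degrees(tilt)
    print("pos",p.round(1),"yaw",y0.round(2),"tilt",tilt.round(2),"D",D.round(1),"dyaw",round(dy,2))
    for i in range(n):
        a=np.radians(y0+dy*i/n); d=D/n
        X=np.array([np.cos(a),np.sin(a),0]);Y=np.array([np.sin(a),-np.cos(a),0])
        print('{"slide":[%.2f,%.2f,%.2f],"angular":[%.2f,%.2f,%.2f]},'%(d@X/10,d@Y/10,-d[2]/10,*(tilt[:2] if i==0 else (0,0)),-dy/n))
E
python3 -c "
from h import *
plan([541,242,190],200)"
```

```text
pos [196.6 486.8 253.4] yaw 158.01 tilt [ 0.01  0.   -0.  ] D [ 344.4 -244.8  -63.4] dyaw 41.99
{"slide":[-4.11,-0.98,0.63],"angular":[0.01,0.00,-4.20]},
{"slide":[-4.03,-1.28,0.63],"angular":[0.00,0.00,-4.20]},
{"slide":[-3.92,-1.57,0.63],"angular":[0.00,0.00,-4.20]},
{"slide":[-3.80,-1.85,0.63],"angular":[0.00,0.00,-4.20]},
{"slide":[-3.65,-2.13,0.63],"angular":[0.00,0.00,-4.20]},
{"slide":[-3.49,-2.39,0.63],"angular":[0.00,0.00,-4.20]},
{"slide":[-3.30,-2.64,0.63],"angular":[0.00,0.00,-4.20]},
{"slide":[-3.10,-2.87,0.63],"angular":[0.00,0.00,-4.20]},
{"slide":[-2.88,-3.09,0.63],"angular":[0.00,0.00,-4.20]},
{"slide":[-2.65,-3.29,0.63],"angular":[0.00,0.00,-4.20]},
```

Candidates for the billet in the top picture: grey upright block on the board (264,205); orange (236,146) and (270,153); green (303,139) and (179,246); flat slab (258,257). The board crop shows that the tall grey block at (264,205) is the one. The next step is to move over it.

{"fn": "step_arm", "kwargs": {"series": [{"slide": [-4.1, -1.0, 0.6], "angular": [0, 0, -4.2]}, {"slide": [-4.0, -1.3, 0.6], "angular": [0, 0, -4.2]}, {"slide": [-3.9, -1.6, 0.6], "angular": [0, 0, -4.2]}, {"slide": [-3.8, -1.85, 0.6], "angular": [0, 0, -4.2]}, {"slide": [-3.65, -2.1, 0.6], "angular": [0, 0, -4.2]}, {"slide": [-3.5, -2.4, 0.6], "angular": [0, 0, -4.2]}, {"slide": [-3.3, -2.6, 0.6], "angular": [0, 0, -4.2]}, {"slide": [-3.1, -2.9, 0.6], "angular": [0, 0, -4.2]}, {"slide": [-2.9, -3.1, 0.6], "angular": [0, 0, -4.2]}, {"slide": [-2.6, -3.3, 0.6], "angular": [0, 0, -4.2]}]}}

```text
invalid input at $.series[0]: expected keys slide, angular, gripper
```

```bash
python3 -c "
from h import *
p,st,P=shot('wrist','w1')
plan([541,242,190],200)
a=p['img'][:,:,::-1];cv2.imwrite('pics/w1c.png',a)
print([(d['conf'],d['bbox']) for d in nets.recognise(p,'billet_c')])"
```

```text
pos [196.6 486.8 253.3] yaw 158.01 tilt [0.01 0.   0.  ] D [ 344.4 -244.8  -63.3] dyaw 41.99
{"slide":[-4.11,-0.98,0.63],"angular":[0.01,0.00,-4.20]},
{"slide":[-4.03,-1.28,0.63],"angular":[0.00,0.00,-4.20]},
{"slide":[-3.92,-1.57,0.63],"angular":[0.00,0.00,-4.20]},
{"slide":[-3.80,-1.85,0.63],"angular":[0.00,0.00,-4.20]},
{"slide":[-3.65,-2.13,0.63],"angular":[0.00,0.00,-4.20]},
{"slide":[-3.49,-2.39,0.63],"angular":[0.00,0.00,-4.20]},
{"slide":[-3.30,-2.64,0.63],"angular":[0.00,0.00,-4.20]},
{"slide":[-3.10,-2.87,0.63],"angular":[0.00,0.00,-4.20]},
{"slide":[-2.88,-3.09,0.63],"angular":[0.00,0.00,-4.20]},
{"slide":[-2.65,-3.29,0.63],"angular":[0.00,0.00,-4.20]},
[(0.91, [365.2, 354.0, 45.1, 28.7])]
```

View pics/w1c.png

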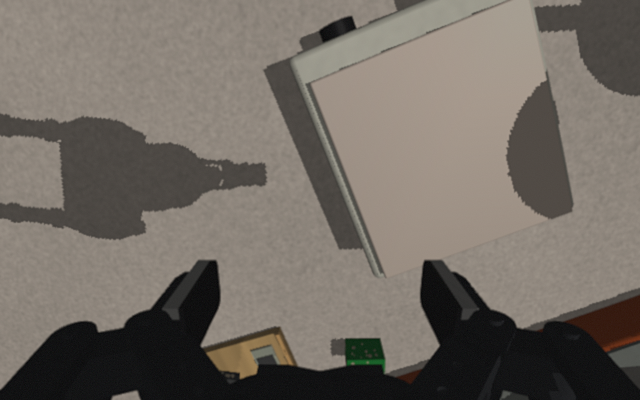

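{"fn": "step_arm", "kwargs": {"series": [{"slide": [-4.1, -1.0, 0.6], "angular": [0, 0, -4.2], "gripper": 1}, {"slide": [-4.0, -1.3, 0.6], "angular": [0, 0, -4.2], "gripper": 1}, {"slide": [-3.9, -1.6, 0.6], "angular": [0, 0, -4.2], "gripper": 1}, {"slide": [-3.8, -1.85, 0.6], "angular": [0, 0, -4.2], "gripper": 1}, {"slide": [-3.65, -2.1, 0.6], "angular": [0, 0, -4.2], "gripper": 1}, {"slide": [-3.5, -2.4, 0.6], "angular": [0, 0, -4.2], "gripper": 1}, {"slide": [-3.3, -2.6, 0.6], "angular": [0, 0, -4.2], "gripper": 1}, {"slide": [-3.1, -2.9, 0.6], "angular": [0, 0, -4.2], "gripper": 1}, {"slide": [-2.9, -3.1, 0.6], "angular": [0, 0, -4.2], "gripper": 1}, {"slide": [-2.6, -3.3, 0.6], "angular": [0, 0, -4.2], "gripper": 1}]}}

```text
time_s: 2.2
tool_pos: [553.1, 242.1, 192.5]
ee_rot: [[-0.925, -0.379, 0.003], [-0.379, 0.925, 0.005], [-0.005, 0.004, -1.0]]
force: [0.9, 0.6, 0.2]
grip_width: 0.997
```

```bash
python3 -c "
from h import *
p,st,P=shot('wrist','w2')
plan([541,242,190],200)
print(st['joints'],[(d['conf'],d['bbox']) for d in nets.recognise(p,'billet_c')])"
```

```text
pos [557.9 237.7 191.1] yaw -157.73 tilt [0.05 0.34 0.  ] D [-16.9   4.3  -1.1] dyaw -2.27
{"slide":[1.41,1.04,0.11],"angular":[0.05,0.34,2.27]},
[ 0.28356601  0.53343993  1.39011883  0.0047444   1.21392226 -1.67744488] [(0.92, [329.4, 176.6, 37.1, 62.9]), (0.75, [589.4, 152.4, 86.4, 66.7]), (0.7, [340.5, 330.4, 38.2, 64.9]), (0.67, [260.9, 292.3, 55.9, 62.0]), (0.61, [160.4, 290.7, 33.0, 35.2])]
```

View pics/w2.png

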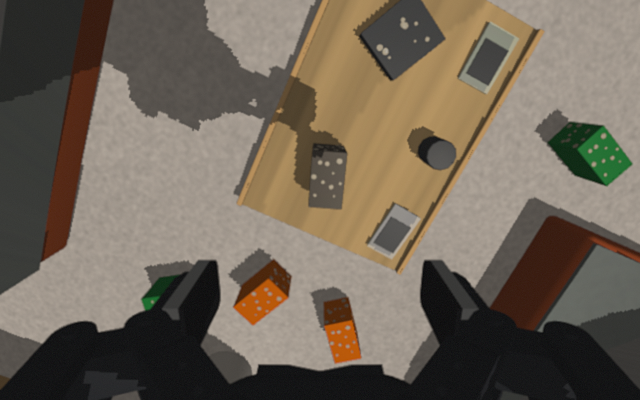

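{"fn": "step_arm", "kwargs": {"series": [{"slide": [1.4, 1.0, 0], "angular": [0, 0, 2.3], "gripper": 1}, {"slide": [0, 0, 0], "angular": [0, 0, 0], "gripper": 1}, {"slide": [0, 0, 0], "angular": [0, 0, 0], "gripper": 1}]}}

```text
time_s: 2.6
tool_pos: [538.6, 243.1, 190.4]
ee_rot: [[-0.943, -0.332, 0.001], [-0.332, 0.943, 0.004], [-0.003, 0.003, -1.0]]
force: [0.7, 0.6, 0.4]
grip_width: 1.002
```

```bash
python3 -c "
from h import *
p,st,P=shot('wrist','w3')
plan([541,242,190],200)
a=p['img'][120:240,270:410,::-1];cv2.imwrite('pics/w3c.png',cv2.resize(a,None,fx=5,fy=5,interpolation=2))"
```

```text
pos [538.4 243.3 190.5] yaw -160.62 tilt [0.19 0.14 0.  ] D [ 2.6 -1.3 -0.5] dyaw 0.62
{"slide":[-0.20,-0.21,0.05],"angular":[0.19,0.14,-0.62]},
```

View pics/w3c.png

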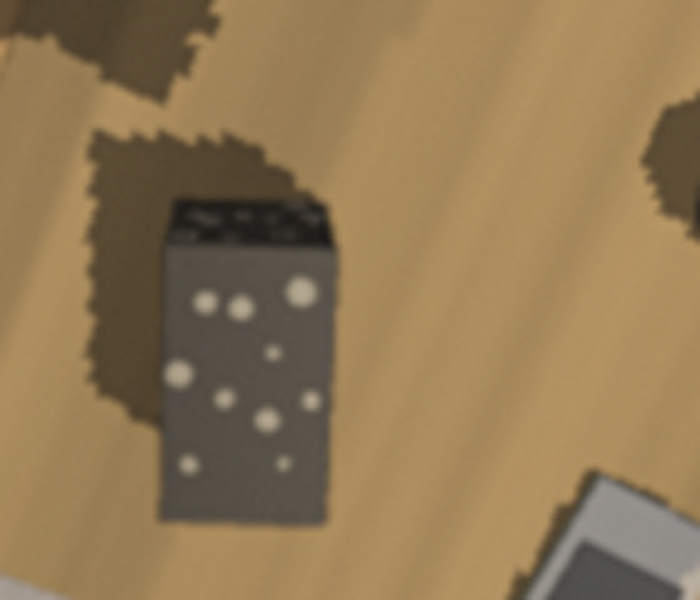

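```bash
python3 -c "
from h import *
np.set_printoptions(precision=1,suppress=True)
K,d,P=load('w3')
c=px2w(np.array([(165,246),(337,247),(328,523),(159,521)])/5.+[270,120],K,d,P,52)
print(c,c.mean(0)); e=c-np.roll(c,-1,0);print(np.linalg.norm(e,axis=1),np.degrees(np.arctan2(e[:,1],e[:,0])))
b=px2w(np.array([(173,199),(326,205)])/5.+[270,120],K,d,P,12);print(b)
m=c.mean(0)
plan([m[0],m[1],90],199.3)
plan([m[0],m[1],51],199.3)
"
```

```text
[[523.5 224.7  52. ]
 [515.  249.5  52. ]
 [557.7 263.7  52. ]
 [566.4 238.1  52. ]] [540.7 244.   52. ]
[26.3 45.  27.1 44.9] [ -71.  -161.6  108.6   17.3]
[[523.7 224.4  12. ]
 [515.8 250.   12. ]]
pos [538.4 243.3 190.5] yaw -160.62 tilt [0.2 0.1 0. ] D [   2.2    0.7 -100.5] dyaw -0.08
{"slide":[-0.08,-0.00,3.35],"angular":[0.19,0.14,0.03]},
{"slide":[-0.08,-0.00,3.35],"angular":[0.00,0.00,0.03]},
{"slide":[-0.08,-0.00,3.35],"angular":[0.00,0.00,0.03]},
pos [538.4 243.3 190.5] yaw -160.62 tilt [0.2 0.1 0. ] D [   2.2    0.7 -139.5] dyaw -0.08
{"slide":[-0.06,-0.00,3.49],"angular":[0.19,0.14,0.02]},
{"slide":[-0.06,-0.00,3.49],"angular":[0.00,0.00,0.02]},
{"slide":[-0.06,-0.00,3.49],"angular":[0.00,0.00,0.02]},
{"slide":[-0.06,-0.00,3.49],"angular":[0.00,0.00,0.02]},
```

{"fn": "step_arm", "kwargs": {"series": [{"slide": [-0.2, 0, 3.5], "angular": [0.2, 0.1, 1.1], "gripper": 0.65}, {"slide": [0, 0, 3.5], "angular": [0, 0, 0], "gripper": 0.65}, {"slide": [0, 0, 3.0], "angular": [0, 0, 0], "gripper": 0.65}, {"slide": [0, 0, 1.0], "angular": [0, 0, 0], "gripper": 0.65}, {"slide": [0, 0, 0], "angular": [0, 0, 0], "gripper": 0.65}]}}

```text
time_s: 3.15
tool_pos: [543.2, 247.1, 80.7]
ee_rot: [[-0.948, -0.318, 0.009], [-0.318, 0.948, 0.003], [-0.01, -0.0, -1.0]]
force: [-0.8, -0.2, 0.7]
grip_width: 0.65
```

```bash
python3 -c "
from h import *
plan([540.7,244,52],198.3)
p,st,P=shot('wrist','w4')
print(st['grip_width'])"
```

```text
pos [543.2 247.1  80.7] yaw -161.43 tilt [-0.02  0.55 -0.  ] D [ -2.5  -3.1 -28.7] dyaw -0.27
{"slide":[0.34,-0.22,2.87],"angular":[-0.02,0.55,0.27]},
0.6501173873536182
```

View pics/w4.png

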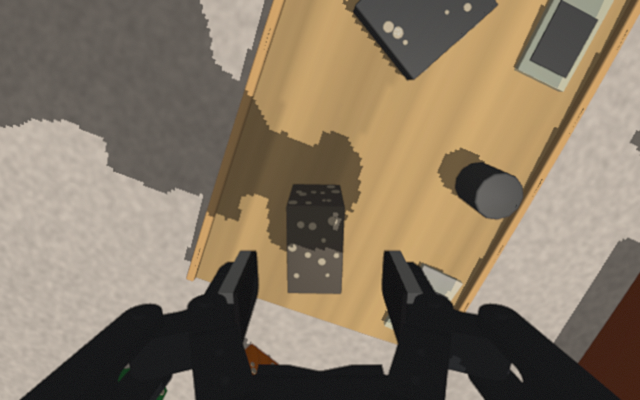

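{"fn": "step_arm", "kwargs": {"series": [{"slide": [0.35, -0.2, 0.5], "angular": [0, 0.5, 0.3], "gripper": 0.65}, {"slide": [0, 0, 1.2], "angular": [0, 0, 0], "gripper": 0.65}, {"slide": [0, 0, 1.0], "angular": [0, 0, 0], "gripper": 0.65}, {"slide": [0, 0, 0], "angular": [0, 0, 0], "gripper": 0.65}]}}

```text
time_s: 3.6
tool_pos: [543.3, 244.9, 56.9]
ee_rot: [[-0.95, -0.313, 0.009], [-0.313, 0.95, 0.002], [-0.009, -0.001, -1.0]]
force: [-0.7, 0.2, 0.5]
grip_width: 0.651
```

```bash
python3 -c "
from h import *
plan([540.7,244,52],198.3)
p,st,P=shot('wrist','w5')
print(st['grip_width'])"
```

```text
pos [543.3 244.9  56.9] yaw -161.74 tilt [-0.03  0.52 -0.  ] D [-2.6 -0.9 -4.9] dyaw 0.04
{"slide":[0.27,-0.01,0.49],"angular":[-0.03,0.52,-0.04]},
0.6514195623468251
```

View pics/w5.png

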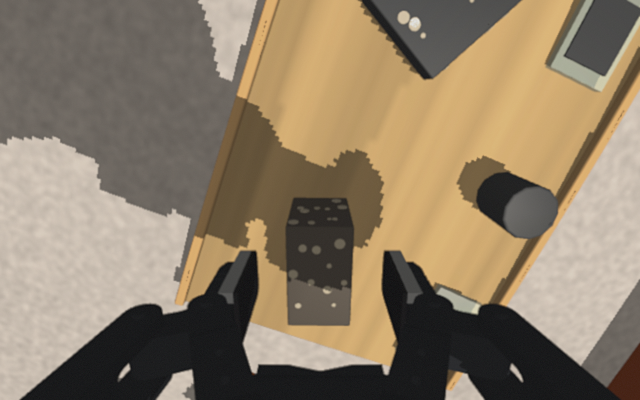

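{"fn": "step_arm", "kwargs": {"series": [{"slide": [0.3, 0, 0.6], "angular": [0, 0.5, 0], "gripper": 0.65}, {"slide": [0, 0, 0], "angular": [0, 0.3, 0], "gripper": 0.2}, {"slide": [0, 0, 0], "angular": [0, 0.2, 0], "gripper": 0.2}, {"slide": [0, 0, 0], "angular": [0, 0, 0], "gripper": 0.2}, {"slide": [0, 0, 0], "angular": [0, 0, 0], "gripper": 0.2}, {"slide": [0, 0, 0], "angular": [0, 0, 0], "gripper": 0.2}]}}

```text
time_s: 4.25
tool_pos: [541.2, 244.2, 51.8]
ee_rot: [[-0.95, -0.314, -0.007], [-0.314, 0.95, -0.003], [0.008, -0.001, -1.0]]
force: [0.3, -0.6, 0.3]
grip_width: 0.301
```

```bash
python3 -c "
from h import *
plan([540.7,244,52],198.3)
p,st,P=shot('wrist','w6')
print(st['grip_width'],st['force'])"
```

```text
pos [541.2 244.2  51.8] yaw -161.73 tilt [-0.04 -0.43  0.  ] D [-0.5 -0.2  0.2] dyaw 0.03
{"slide":[0.05,-0.00,-0.02],"angular":[-0.04,-0.43,-0.03]},
0.30120307405053853 [ 0.32744677 -0.5871907   0.33073703]
```

View pics/w6.png

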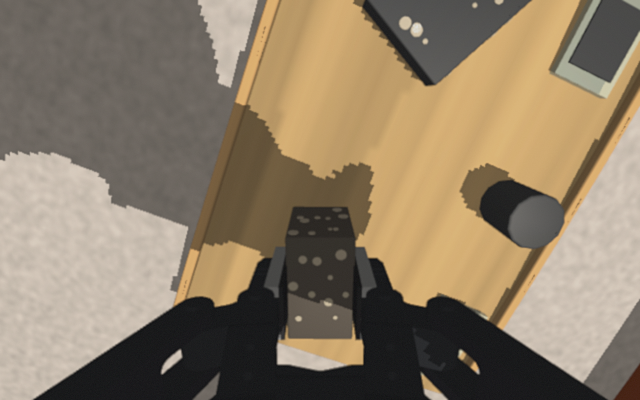

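{"fn": "step_arm", "kwargs": {"series": [{"slide": [0, 0, -2], "angular": [0, 0, 0], "gripper": 0.2}, {"slide": [0, 0, -4], "angular": [0, 0, 0], "gripper": 0.2}, {"slide": [0, 0, -4.5], "angular": [0, 0, 0], "gripper": 0.2}, {"slide": [0, 0, -4.5], "angular": [0, 0, 0], "gripper": 0.2}, {"slide": [0, 0, -4.5], "angular": [0, 0, 0], "gripper": 0.2}, {"slide": [0, 0, -2], "angular": [0, 0, 0], "gripper": 0.2}, {"slide": [0, 0, 0], "angular": [0, 0, 0], "gripper": 0.2}]}}

```text
time_s: 5.0
tool_pos: [541.3, 244.4, 272.3]
ee_rot: [[-0.949, -0.313, -0.014], [-0.313, 0.95, -0.005], [0.015, -0.0, -1.0]]
force: [-0.0, 0.2, -1.5]
grip_width: 0.3
```

```bash
python3 -c "
from h import *
st=sensors.state();print(st['grip_width'],st['force'])
plan([535,-90,260],180.9)"
```

```text
0.2999161549863751 [-0.04286916  0.2466093  -1.503688  ]
pos [541.3 244.4 272.3] yaw -161.73 tilt [-0.03 -0.85  0.  ] D [  -6.3 -334.4  -12.3] dyaw -17.37
{"slide":[1.38,-3.94,0.15],"angular":[-0.03,-0.85,2.17]},
{"slide":[1.23,-3.99,0.15],"angular":[0.00,0.00,2.17]},
{"slide":[1.08,-4.04,0.15],"angular":[0.00,0.00,2.17]},
{"slide":[0.93,-4.08,0.15],"angular":[0.00,0.00,2.17]},
{"slide":[0.77,-4.11,0.15],"angular":[0.00,0.00,2.17]},
{"slide":[0.62,-4.13,0.15],"angular":[0.00,0.00,2.17]},
{"slide":[0.46,-4.16,0.15],"angular":[0.00,0.00,2.17]},
{"slide":[0.30,-4.17,0.15],"angular":[0.00,0.00,2.17]},
```

{"fn": "step_arm", "kwargs": {"series": [{"slide": [1.4, -3.9, 0.2], "angular": [0, -0.8, 2.2], "gripper": 0.2}, {"slide": [1.2, -4.0, 0.2], "angular": [0, 0, 2.2], "gripper": 0.2}, {"slide": [1.1, -4.0, 0.2], "angular": [0, 0, 2.2], "gripper": 0.2}, {"slide": [0.9, -4.1, 0.2], "angular": [0, 0, 2.2], "gripper": 0.2}, {"slide": [0.8, -4.1, 0.2], "angular": [0, 0, 2.2], "gripper": 0.2}, {"slide": [0.6, -4.1, 0.2], "angular": [0, 0, 2.2], "gripper": 0.2}, {"slide": [0.45, -4.1, 0.0], "angular": [0, 0, 2.2], "gripper": 0.2}, {"slide": [0.3, -3.5, 0.0], "angular": [0, 0, 2.0], "gripper": 0.2}, {"slide": [0, 0, 0], "angular": [0, 0, 0], "gripper": 0.2}, {"slide": [0, 0, 0], "angular": [0, 0, 0], "gripper": 0.2}]}}

```text
time_s: 6.0
tool_pos: [525.5, -91.7, 242.1]
ee_rot: [[-1.0, -0.006, -0.024], [-0.006, 1.0, 0.004], [0.024, 0.004, -1.0]]
force: [0.6, 0.7, -1.2]
grip_width: 0.298
```

```bash
python3 -c "
from h import *
p,st,P=shot('wrist','w7');print(st['grip_width'],st['force'])
plan([535,-90,260],180.9)
for q in ['saw','jaw_slide','knob']: print(q,[(d['conf'],d['bbox']) for d in nets.recognise(p,q)][:3])"
```

```text
0.2982890514607506 [ 0.6398845   0.72381588 -1.24461586]
pos [525.5 -91.5 242.1] yaw -179.62 tilt [ 0.21 -1.38 -0.  ] D [ 9.5  1.5 17.9] dyaw 0.52
{"slide":[-0.95,0.15,-1.79],"angular":[0.21,-1.38,-0.52]},
saw [(0.77, [289.4, 234.7, 442.3, 330.6])]
jaw_slide []
knob [(0.84, [182.3, 187.6, 47.5, 46.9]), (0.49, [320.2, 272.9, 69.6, 131.4])]
```

View pics/w7.png

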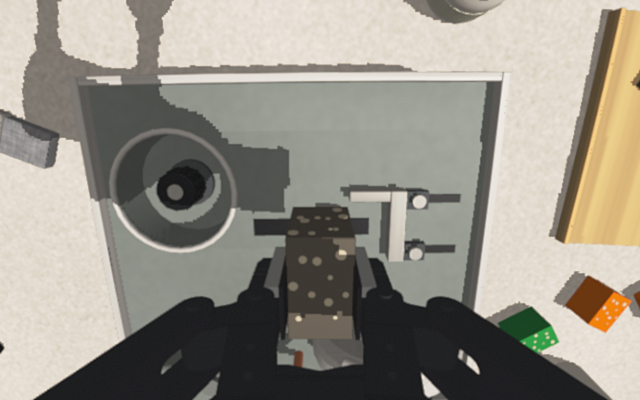

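{"fn": "step_arm", "kwargs": {"series": [{"slide": [-0.5, -2.5, -0.8], "angular": [0.1, -1.4, -0.5], "gripper": 0.2}, {"slide": [-0.5, -2.5, -0.8], "angular": [0.1, 0, 0], "gripper": 0.2}, {"slide": [0, 0, 0], "angular": [0, -0.5, 0], "gripper": 0.2}, {"slide": [0, 0, 0], "angular": [0, 0, 0], "gripper": 0.2}, {"slide": [0, 0, 0], "angular": [0, 0, 0], "gripper": 0.2}]}}

```text
time_s: 6.7
tool_pos: [538.2, -134.8, 259.3]
ee_rot: [[-1.0, -0.028, 0.013], [-0.028, 1.0, 0.001], [-0.013, 0.001, -1.0]]
force: [-0.4, 1.7, -1.5]
grip_width: 0.302
```

```bash
python3 -c "
from h import *
p,st,P=shot('wrist','w8');print(st['grip_width'],st['force'])
plan([535,-90,260],180.9)
a=p['img'][:,:,::-1];cv2.imwrite('pics/w8a.png',cv2.resize(a[150:280,350:520],None,fx=4.6,fy=4.6,interpolation=2))
for q in ['saw','jaw_slide','knob']: print(q,[(d['conf'],d['bbox']) for d in nets.recognise(p,q)][:3])"
```

```text
0.30159427041030623 [-0.43752551  1.67325794 -1.49721613]
pos [ 538.1 -134.6  259.2] yaw -178.36 tilt [ 0.08  0.71 -0.  ] D [-3.1 44.6  0.8] dyaw -0.74
{"slide":[0.18,4.47,-0.08],"angular":[0.08,0.71,0.74]},
saw [(0.88, [352.9, 223.9, 431.2, 352.2])]
jaw_slide [(0.98, [375.2, 205.6, 45.2, 47.1]), (0.57, [238.2, 160.9, 44.3, 40.9])]
knob [(0.96, [239.9, 160.1, 41.2, 41.8])]
```

View pics/w8.png

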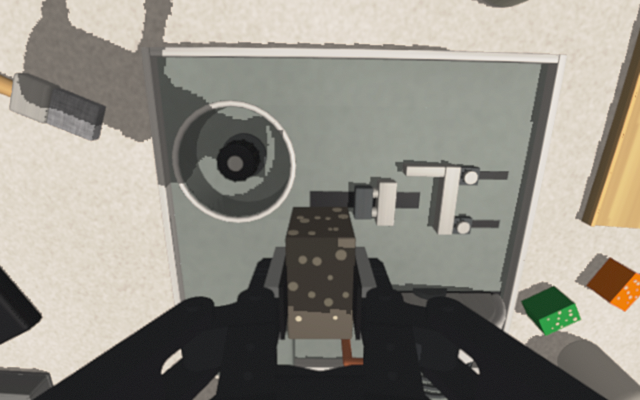

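View pics/w8a.png

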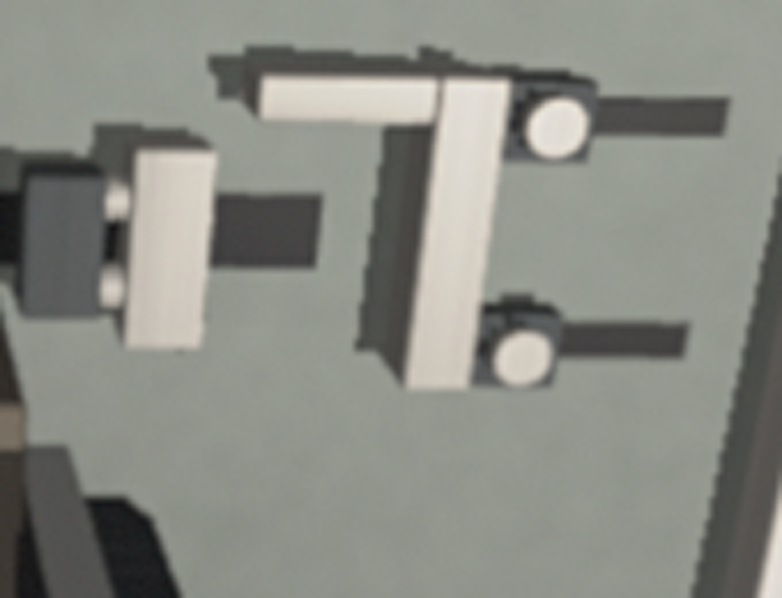

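```bash
python3 -c "
from h import *
np.set_printoptions(precision=1,suppress=True)
K,d,P=load('w8')
c=px2w(np.array([(216,150),(203,349),(437,125),(405,388),(511,80),(469,388),(258,118),(437,125)])/4.6+[350,150],K,d,P,123)
print(c)
for i in (0,2,4,6):
  e=c[i+1]-c[i];print(np.degrees(np.arctan2(e[1],e[0])),np.linalg.norm(e))
c=px2w([(163,52),(558,60)],K,d,P,122);print(c)
a=cv2.imread('pics/w8.png');cv2.imwrite('pics/w8k.png',cv2.resize(a[95:225,165:305],None,fx=4.6,fy=4.6,interpolation=2))
"
```

```text
[[527.6 -76.  123. ]
 [563.2 -74.8 123. ]
 [522.2 -39.5 123. ]
 [569.6 -38.5 123. ]
 [514.2 -28.2 123. ]
 [569.3 -27.2 123. ]
 [521.9 -69.5 123. ]
 [522.2 -39.5 123. ]]
1.8847543659940094 35.63049332679152
1.1155841650003597 47.37025198954889
1.0027149929142192 55.060927983994
89.45110240251208 30.047701441177793
[[ 438.7 -246.9  122. ]
 [ 435.1   30.5  122. ]]
```

View pics/w8k.png

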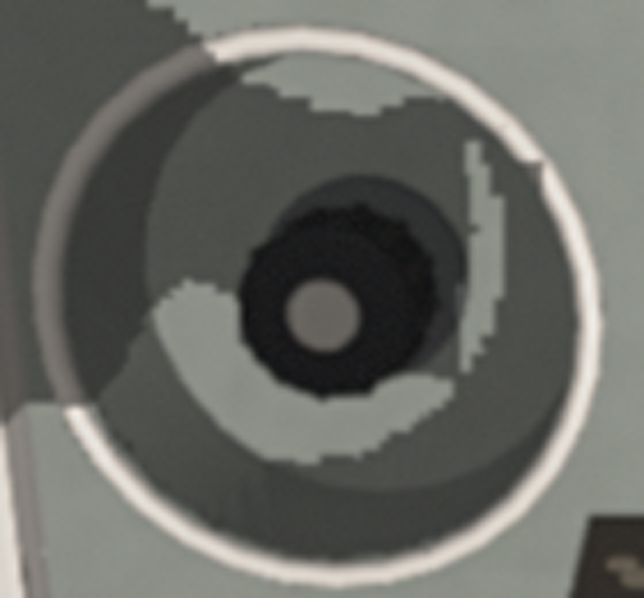

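```bash
python3 -c "
from h import *
np.set_printoptions(precision=1,suppress=True)
K,d,P=load('w8')
print(px2w([(235.2,163.5)],K,d,P,106))
s=4.6;o=np.array([165,95])
c=px2w(np.array([(50,300),(590,310),(310,38),(335,575)])/s+o,K,d,P,112);print(c,(c[0]+c[1])/2,(c[2]+c[3])/2)
print('place hover');plan([549,-57.2,185],181.0)
"
```

```text
[[ 519.8 -203.5  106. ]]
[[ 517.1 -248.8  112. ]
 [ 516.4 -156.3  112. ]
 [ 472.7 -202.2  112. ]
 [ 566.  -201.9  112. ]] [ 516.8 -202.6  112. ] [ 519.4 -202.1  112. ]
place hover
pos [ 538.2 -135.2  259.3] yaw -178.38 tilt [ 0.1  0.7 -0. ] D [ 10.8  78.  -74.3] dyaw -0.62
{"slide":[-0.43,2.59,2.48],"angular":[0.06,0.71,0.21]},
{"slide":[-0.42,2.59,2.48],"angular":[0.00,0.00,0.21]},
{"slide":[-0.42,2.59,2.48],"angular":[0.00,0.00,0.21]},
```

{"fn": "step_arm", "kwargs": {"series": [{"slide": [-0.4, 2.6, 1.5], "angular": [0, 0.7, 0.3], "gripper": 0.2}, {"slide": [-0.4, 2.6, 2.0], "angular": [0, 0, 0.3], "gripper": 0.2}, {"slide": [-0.4, 2.6, 2.0], "angular": [0, 0, 0.2], "gripper": 0.2}, {"slide": [0, 0, 0], "angular": [0, 0.4, 0], "gripper": 0.2}, {"slide": [0, 0, 0], "angular": [0, 0, 0], "gripper": 0.2}]}}

```text
time_s: 7.4
tool_pos: [549.2, -53.8, 203.1]
ee_rot: [[-1.0, -0.014, -0.006], [-0.014, 1.0, -0.0], [0.006, -0.0, -1.0]]
force: [0.2, -0.6, -1.6]
grip_width: 0.305
```

```bash
python3 -c "
from h import *
plan([549,-57.2,170],181)"
```

```text
pos [549.2 -53.8 203.1] yaw -179.18 tilt [-0.02 -0.34 -0.  ] D [ -0.2  -3.4 -33.1] dyaw 0.18
{"slide":[0.02,-0.34,3.31],"angular":[-0.02,-0.34,-0.18]},
```

{"fn": "step_arm", "kwargs": {"series": [{"slide": [0, -0.35, 1.5], "angular": [0, -0.3, 0], "gripper": 0.2}, {"slide": [0, 0, 1.5], "angular": [0, 0, 0], "gripper": 0.2}, {"slide": [0, 0, 0.4], "angular": [0, 0, 0], "gripper": 0.2}, {"slide": [0, 0, 0], "angular": [0, 0, 0], "gripper": 0.2}]}}

```text
time_s: 7.8
tool_pos: [550.7, -59.9, 171.2]
ee_rot: [[-1.0, -0.013, 0.005], [-0.013, 1.0, -0.002], [-0.005, -0.003, -1.0]]
force: [0.5, -0.6, -2.2]
grip_width: 0.305
```

```bash
python3 -c "
from h import *
plan([549,-57.2,151],181)
p,st,P=shot('wrist','w9')"
```

```text
pos [550.7 -59.9 171.2] yaw -179.23 tilt [-0.15  0.27 -0.  ] D [ -1.7   2.7 -20.2] dyaw 0.23
{"slide":[0.16,0.27,2.02],"angular":[-0.15,0.27,-0.23]},
```

View pics/w9.png

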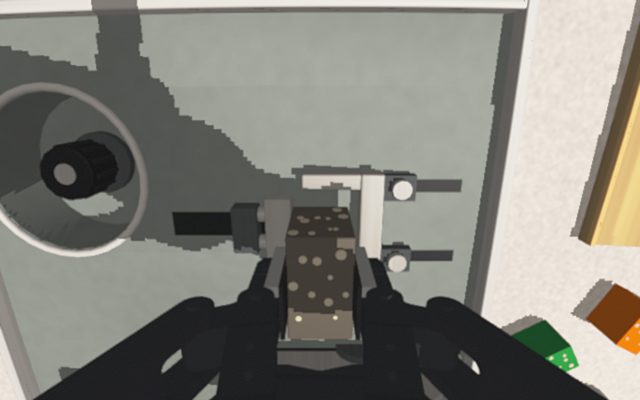

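{"fn": "step_arm", "kwargs": {"series": [{"slide": [0.1, 0.2, 0.6], "angular": [0, 0.2, 0], "gripper": 0.2}, {"slide": [0, 0, 0.7], "angular": [0, 0, 0], "gripper": 0.2}, {"slide": [0, 0, 0.2], "angular": [0, 0, 0], "gripper": 0.2}, {"slide": [0, 0, 0], "angular": [0, 0, 0], "gripper": 0.2}]}}

```text
time_s: 8.25
tool_pos: [550.7, -58.6, 157.4]
ee_rot: [[-1.0, -0.013, 0.005], [-0.013, 1.0, -0.004], [-0.005, -0.004, -1.0]]
force: [0.5, -0.4, -0.7]
grip_width: 0.298
```

```bash
python3 -c "
from h import *
plan([549,-57.2,151],181)
p,st,P=shot('wrist','w10');print(st['force'])"
```

```text
pos [550.7 -58.6 157.4] yaw -179.26 tilt [-0.21  0.28  0.  ] D [-1.7  1.4 -6.4] dyaw 0.26
{"slide":[0.17,0.14,0.64],"angular":[-0.21,0.28,-0.26]},
[ 0.50603843 -0.39981723 -0.65201054]
```

View pics/w10.png

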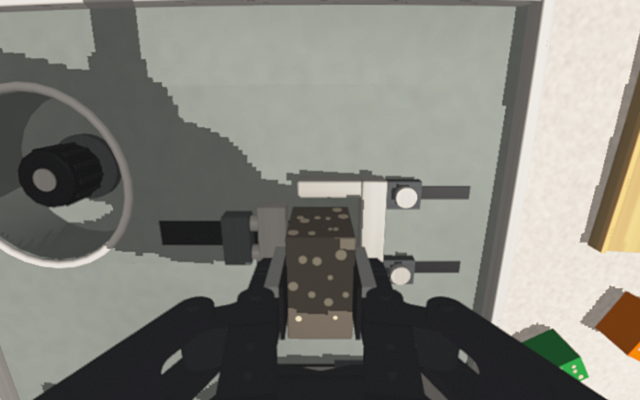

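{"fn": "step_arm", "kwargs": {"series": [{"slide": [0.1, 0.15, 0.3], "angular": [-0.1, 0.3, 0], "gripper": 0.2}, {"slide": [0, 0, 0.3], "angular": [0, 0, 0], "gripper": 0.2}, {"slide": [0, 0, 0.1], "angular": [0, 0, 0], "gripper": 0.2}, {"slide": [0, 0, 0], "angular": [0, 0, 0], "gripper": 0.2}]}}

```text
time_s: 8.7
tool_pos: [549.9, -56.9, 150.2]
ee_rot: [[-1.0, -0.013, -0.0], [-0.013, 1.0, -0.002], [0.0, -0.002, -1.0]]
force: [0.6, -0.4, -1.3]
grip_width: 0.304
```

```bash
python3 -c "
from h import *
plan([549,-57.2,150],181)
print(sensors.state()['force'])"
```

```text
pos [549.9 -56.9 150.2] yaw -179.25 tilt [-0.11 -0.02 -0.  ] D [-0.9 -0.3 -0.2] dyaw 0.25
{"slide":[0.09,-0.03,0.02],"angular":[-0.11,-0.02,-0.25]},
[ 0.60348507 -0.40658395 -1.3126872 ]
```

{"fn": "step_arm", "kwargs": {"series": [{"slide": [0, 0, 0.1], "angular": [-0.1, 0, -0.2], "gripper": 0.2}, {"slide": [0, 0, 0], "angular": [0, 0, 0], "gripper": 0.2}]}}

```text
time_s: 8.9
tool_pos: [550.2, -56.9, 150.1]
ee_rot: [[-1.0, -0.017, 0.001], [-0.017, 1.0, -0.0], [-0.001, -0.0, -1.0]]
force: [0.1, 0.0, -1.5]
grip_width: 0.305
```

{"fn": "step_arm", "kwargs": {"series": [{"slide": [0.2, 0, 0], "angular": [0, 0, 0], "gripper": 0.2}, {"slide": [0, 0, 0], "angular": [0, 0, 0], "gripper": 0.2}]}}

```text
time_s: 9.1
tool_pos: [548.1, -57.0, 150.1]
ee_rot: [[-1.0, -0.017, 0.001], [-0.017, 1.0, -0.0], [-0.001, -0.0, -1.0]]
force: [0.4, -0.3, -2.3]
grip_width: 0.304
```

{"fn": "step_arm", "kwargs": {"series": [{"slide": [0, 0, 0.15], "angular": [0, 0, 0], "gripper": 0.2}, {"slide": [0, 0, 0.1], "angular": [0, 0, 0], "gripper": 0.2}]}}

```text
time_s: 9.3
tool_pos: [548.4, -57.1, 149.9]
ee_rot: [[-1.0, -0.017, 0.003], [-0.017, 1.0, -0.001], [-0.003, -0.001, -1.0]]
force: [-3.8, 0.1, 7.4]
grip_width: 0.305
```

{"fn": "step_arm", "kwargs": {"series": [{"slide": [0.15, 0, 0.05], "angular": [0, 0, 0], "gripper": 0.2}, {"slide": [0.1, 0, 0.05], "angular": [0, 0, 0], "gripper": 0.2}]}}

```text
time_s: 9.5
tool_pos: [547.1, -57.2, 150.1]
ee_rot: [[-1.0, -0.017, 0.007], [-0.017, 1.0, -0.001], [-0.007, -0.001, -1.0]]
force: [1.1, 0.7, 2.6]
grip_width: 0.304
```

{"fn": "step_arm", "kwargs": {"series": [{"slide": [0.15, 0, 0], "angular": [0, 0.2, 0], "gripper": 0.2}, {"slide": [0.1, 0, 0], "angular": [0, 0.2, 0], "gripper": 0.2}]}}

```text
time_s: 9.7
tool_pos: [545.1, -57.2, 150.1]
ee_rot: [[-1.0, -0.017, 0.002], [-0.017, 1.0, -0.001], [-0.002, -0.001, -1.0]]
force: [4.7, 1.0, -1.6]
grip_width: 0.302
```

{"fn": "step_arm", "kwargs": {"series": [{"slide": [0.15, 0, 0], "angular": [0, 0, 0], "gripper": 0.2}, {"slide": [0.05, 0, 0], "angular": [0, 0, 0], "gripper": 0.2}]}}

```text
time_s: 9.9
tool_pos: [545.0, -57.2, 150.1]
ee_rot: [[-1.0, -0.017, 0.006], [-0.017, 1.0, -0.001], [-0.006, -0.002, -1.0]]
force: [2.1, 0.2, 0.2]
grip_width: 0.304
```

{"fn": "step_arm", "kwargs": {"series": [{"slide": [0.2, 0, 0], "angular": [0, 0, 0], "gripper": 0.2}]}}

```text
time_s: 10.0
tool_pos: [544.7, -57.3, 150.4]
ee_rot: [[-1.0, -0.016, 0.01], [-0.016, 1.0, -0.002], [-0.01, -0.002, -1.0]]
force: [10.1, 1.5, -4.4]
grip_width: 0.302
```

{"fn": "step_arm", "kwargs": {"series": [{"slide": [0.1, 0, 0], "angular": [0, 0, 0], "gripper": 0.2}]}}

```text
time_s: 10.1
tool_pos: [544.7, -57.2, 150.3]
ee_rot: [[-1.0, -0.016, 0.013], [-0.016, 1.0, -0.002], [-0.013, -0.002, -1.0]]
force: [4.8, 0.5, -1.8]
grip_width: 0.304
```

```bash
python3 -c "
from h import *
p,st,P=shot('wrist','w11');print(st['tool_pos'],st['force'])"
```

```text
[544.73913934 -57.24172034 150.34930529] [ 4.76714688  0.53429064 -1.75250338]
```

View pics/w11.png

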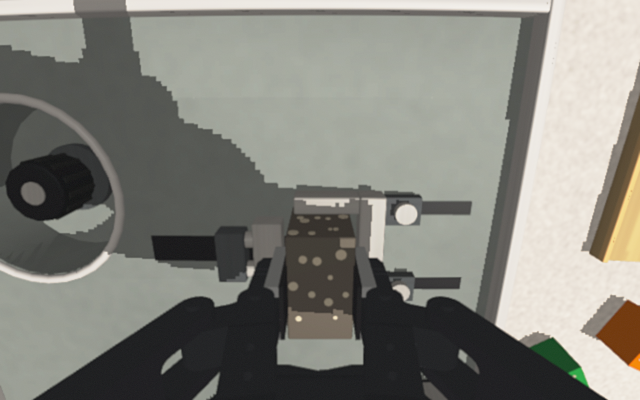

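{"fn": "step_arm", "kwargs": {"series": [{"slide": [0.05, 0, 0.05], "angular": [0, 0.8, 0], "gripper": 0.2}, {"slide": [0.05, 0, 0.05], "angular": [0, 0.3, 0], "gripper": 0.2}]}}

```text
time_s: 10.35
tool_pos: [545.3, -57.3, 149.9]
ee_rot: [[-1.0, -0.016, -0.003], [-0.016, 1.0, -0.002], [0.003, -0.002, -1.0]]
force: [2.8, 0.6, 3.7]
grip_width: 0.303
```

```bash
python3 -c "
from h import *
plan([549,-57.2,150],181)
print(sensors.state()['force'])"
```

```text
pos [545.3 -57.3 149.9] yaw -179.08 tilt [-0.12 -0.15 -0.  ] D [3.7 0.1 0.1] dyaw 0.08
{"slide":[-0.37,0.00,-0.01],"angular":[-0.12,-0.15,-0.08]},
[2.80907112 0.57883952 3.69138987]
```

Upright, on the deck, against the stop. Release.

{"fn": "step_arm", "kwargs": {"series": [{"slide": [0.03, 0, 0], "angular": [0, 0, 0], "gripper": 0.38}, {"slide": [0, 0, 0], "angular": [0, 0, 0], "gripper": 0.42}, {"slide": [0, 0, 0], "angular": [0, 0, 0], "gripper": 0.45}, {"slide": [0, 0, 0], "angular": [0, 0, 0], "gripper": 0.45}]}}

```text
time_s: 10.75
tool_pos: [542.3, -57.2, 148.7]
ee_rot: [[-1.0, -0.016, -0.009], [-0.016, 1.0, -0.002], [0.009, -0.002, -1.0]]
force: [0.4, -0.0, 0.2]
grip_width: 0.454
```

{"fn": "step_arm", "kwargs": {"series": [{"slide": [0, 0, -1], "angular": [0, 0, 0], "gripper": 0.45}, {"slide": [0, 0, -3], "angular": [0, 0, 0], "gripper": 0.45}, {"slide": [0, 0, -4.5], "angular": [0, 0, 0], "gripper": 0.5}, {"slide": [0, 0, -3], "angular": [0, 0, 0], "gripper": 0.54}, {"slide": [0, 0, 0], "angular": [0, 0, 0], "gripper": 0.54}, {"slide": [0, 0, 0], "angular": [0, 0, 0], "gripper": 0.54}]}}

```text
time_s: 11.35
tool_pos: [542.0, -57.1, 269.9]
ee_rot: [[-1.0, -0.016, -0.012], [-0.016, 1.0, -0.001], [0.012, -0.001, -1.0]]
force: [-0.1, 0.8, -0.9]
grip_width: 0.539
```

```bash
python3 -c "
from h import *
p,st,P=shot('wrist','w12');print(st['force'])
plan([519,-203,250],172)
a=p['img'][:,:,::-1];cv2.imwrite('pics/w12a.png',cv2.resize(a[120:300,220:440],None,fx=3.3,fy=3.3,interpolation=2))"
```

```text
[-0.12127362  0.76175768 -0.86276032]
pos [542.1 -57.1 269.9] yaw -179.08 tilt [-0.08 -0.66 -0.  ] D [ -23.1 -145.9  -19.9] dyaw -8.92
{"slide":[0.64,-3.64,0.50],"angular":[-0.08,-0.66,2.23]},
{"slide":[0.49,-3.66,0.50],"angular":[0.00,0.00,2.23]},
{"slide":[0.35,-3.68,0.50],"angular":[0.00,0.00,2.23]},
{"slide":[0.21,-3.69,0.50],"angular":[0.00,0.00,2.23]},
```

View pics/w12a.png

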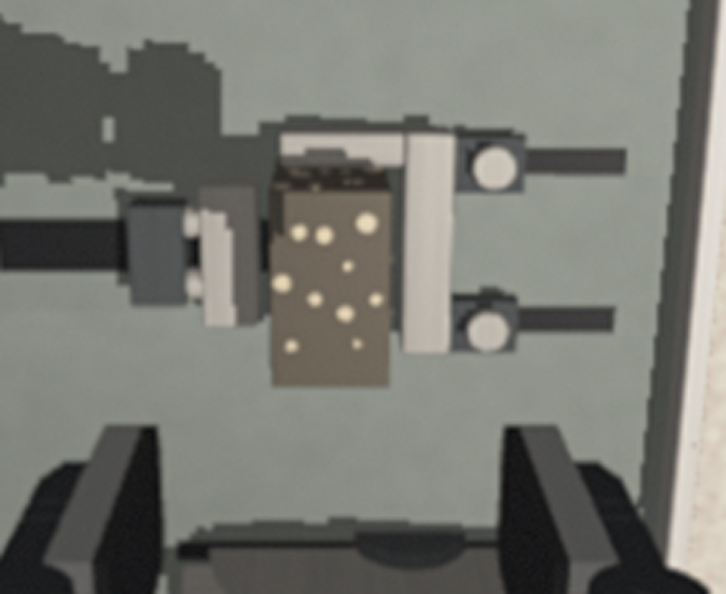

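```bash
python3 -c "
from h import *
np.set_printoptions(precision=1,suppress=True)
K,d,P=load('w12')
f=lambda L,z:print(px2w(np.array(L)/3.3+[220,120],K,d,P,z))
f([(284,188),(388,192),(388,386),(272,385)],150)
f([(284,166),(403,168),(404,345),(454,135),(452,350)],123)
f([(232,212),(236,325)],122.5)
"
```

```text
[[522.  -67.5 150. ]
 [522.5 -45.  150. ]
 [567.6 -43.6 150. ]
 [567.8 -70.  150. ]]
[[522.5 -68.6 123. ]
 [522.5 -40.1 123. ]
 [567.5 -38.3 123. ]
 [514.3 -28.3 123. ]
 [568.6 -26.2 123. ]]
[[534.1 -81.2 122.5]
 [563.1 -80.4 122.5]]
```

{"fn": "step_arm", "kwargs": {"series": [{"slide": [0.6, -3.5, 0.8], "angular": [0, -0.7, 2.2], "gripper": 0.54}, {"slide": [0.5, -3.6, 0.8], "angular": [0, 0, 2.2], "gripper": 0.54}, {"slide": [0.3, -3.6, 0.8], "angular": [0, 0, 2.2], "gripper": 0.54}, {"slide": [0.2, -3.2, 0.8], "angular": [0, 0, 2.2], "gripper": 0.54}, {"slide": [0, 0, 0], "angular": [0, 0, 0], "gripper": 0.54}, {"slide": [0, 0, 0], "angular": [0, 0, 0], "gripper": 0.54}]}}

```text
time_s: 12.0
tool_pos: [516.6, -197.7, 229.6]
ee_rot: [[-0.99, 0.14, -0.01], [0.14, 0.99, 0.005], [0.011, 0.004, -1.0]]
force: [-0.1, -0.1, 0.6]
grip_width: 0.537
```

```bash
python3 -c "
from h import *
p,st,P=shot('wrist','w13');print(st['force'],st['joints'])
plan([519,-203,200],172)
a=p['img'][:,:,::-1];cv2.imwrite('pics/w13a.png',cv2.resize(a[80:330,180:460],None,fx=2.4,fy=2.4,interpolation=2))"
```

```text
[-0.10462226 -0.10008399  0.62837739] [-5.03803688e-01  4.18755091e-01  1.47417217e+00 -6.00610124e-04
  1.26012340e+00 -1.93364413e+00]
pos [ 516.6 -197.5  229.5] yaw 171.97 tilt [ 0.19 -0.64  0.  ] D [  2.4  -5.5 -29.5] dyaw 0.03
{"slide":[-0.32,-0.51,2.95],"angular":[0.19,-0.64,-0.03]},
```

View pics/w13a.png

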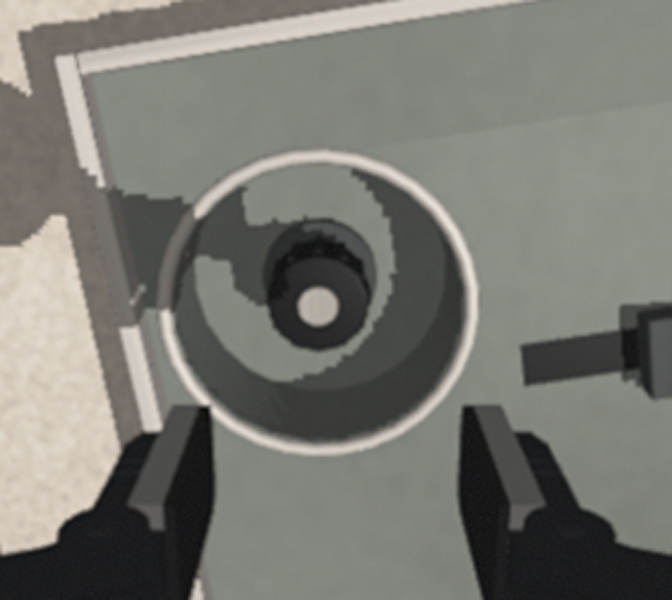

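```bash
python3 -c "
from h import *
np.set_printoptions(precision=1,suppress=True)
K,d,P=load('w13')
f=lambda L,z:px2w(np.array(L)/2.4+[180,80],K,d,P,z)
print(f([(318,306)],106))
c=f([(168,303),(472,300),(318,156),(320,449)],112);print(c,(c[0]+c[1])/2,(c[2]+c[3])/2)
plan([519,-203,160],172)
"
```

```text
[[ 519.8 -203.4  106. ]]
[[ 510.6 -247.8  112. ]
 [ 522.6 -156.7  112. ]
 [ 473.3 -196.5  112. ]
 [ 565.3 -209.4  112. ]] [ 516.6 -202.3  112. ] [ 519.3 -202.9  112. ]
pos [ 516.6 -197.5  229.5] yaw 171.97 tilt [ 0.2 -0.6  0. ] D [  2.4  -5.5 -69.5] dyaw 0.03
{"slide":[-0.16,-0.25,3.48],"angular":[0.19,-0.64,-0.02]},
{"slide":[-0.16,-0.25,3.48],"angular":[0.00,0.00,-0.02]},
```

{"fn": "step_arm", "kwargs": {"series": [{"slide": [-0.2, -0.3, 2.5], "angular": [0.2, -0.6, 0], "gripper": 0.54}, {"slide": [-0.1, -0.2, 2.5], "angular": [0, 0, 0], "gripper": 0.54}, {"slide": [0, 0, 2.0], "angular": [0, 0, 0], "gripper": 0.54}, {"slide": [0, 0, 0], "angular": [0, 0, 0], "gripper": 0.54}, {"slide": [0, 0, 0], "angular": [0, 0, 0], "gripper": 0.54}]}}

```text
time_s: 12.55
tool_pos: [520.2, -197.8, 158.3]
ee_rot: [[-0.991, 0.132, 0.001], [0.132, 0.991, 0.0], [-0.001, 0.0, -1.0]]
force: [0.3, -0.2, 0.6]
grip_width: 0.536
```

```bash
python3 -c "
from h import *
p,st,P=shot('wrist','w14')
plan([519.6,-203.2,140],172)"
```

```text
pos [ 520.1 -197.7  158.3] yaw 172.41 tilt [ 0.02  0.04 -0.  ] D [ -0.5  -5.5 -18.3] dyaw -0.41
{"slide":[-0.02,-0.55,1.83],"angular":[0.02,0.04,0.41]},
```

View pics/w14.png

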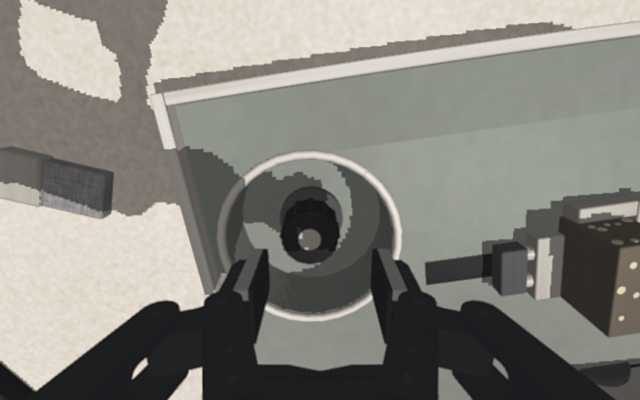

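{"fn": "step_arm", "kwargs": {"series": [{"slide": [0, -0.5, 0.8], "angular": [0, 0, 0.4], "gripper": 0.54}, {"slide": [0, 0, 0.5], "angular": [0, 0, 0], "gripper": 0.54}, {"slide": [0, 0, 0], "angular": [0, 0, 0], "gripper": 0.54}]}}

```text
time_s: 12.9
tool_pos: [520.7, -203.0, 146.9]
ee_rot: [[-0.99, 0.138, 0.005], [0.138, 0.99, -0.002], [-0.005, -0.001, -1.0]]
force: [0.5, 0.3, -0.6]
grip_width: 0.541
```

```bash
python3 -c "
from h import *
p,st,P=shot('wrist','w15')
plan([519.6,-203.2,97.5],172)"
```

```text
pos [ 520.9 -203.1  147.2] yaw 172.05 tilt [-0.09  0.31 -0.  ] D [ -1.3  -0.1 -49.7] dyaw -0.05
{"slide":[0.06,-0.01,2.49],"angular":[-0.09,0.31,0.03]},
{"slide":[0.06,-0.01,2.49],"angular":[0.00,0.00,0.03]},
```

View pics/w15.png

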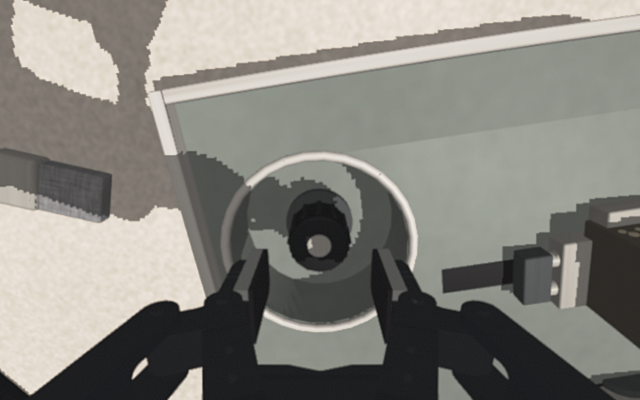

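{"fn": "step_arm", "kwargs": {"series": [{"slide": [0.1, 0, 1.5], "angular": [0, 0.3, 0], "gripper": 0.5}, {"slide": [0, 0, 1.0], "angular": [0, 0, 0], "gripper": 0.5}, {"slide": [0, 0, 0], "angular": [0, 0.2, 0], "gripper": 0.5}, {"slide": [0, 0, 0], "angular": [0, 0, 0], "gripper": 0.5}]}}

```text
time_s: 13.35
tool_pos: [519.7, -203.2, 119.9]
ee_rot: [[-0.99, 0.139, -0.004], [0.139, 0.99, -0.001], [0.004, -0.001, -1.0]]
force: [-0.4, 0.4, 0.5]
grip_width: 0.505
```

```bash
python3 -c "
from h import *
p,st,P=shot('wrist','w16');print(st['force'])
plan([519.6,-203.2,97.5],172)"
```

```text
[-0.35035371  0.35390512  0.47885783]
pos [ 519.6 -203.1  120. ] yaw 172.02 tilt [-0.08 -0.25 -0.  ] D [ -0.   -0.1 -22.5] dyaw -0.02
{"slide":[0.00,-0.01,2.25],"angular":[-0.08,-0.25,0.02]},
```

View pics/w16.png

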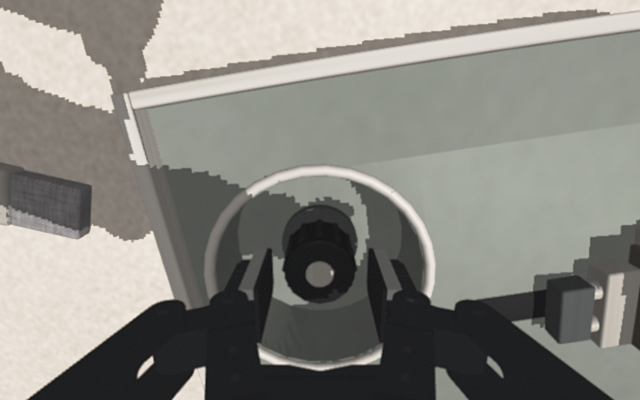

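{"fn": "step_arm", "kwargs": {"series": [{"slide": [0, 0, 1.2], "angular": [0, -0.2, 0], "gripper": 0.5}, {"slide": [0, 0, 0.7], "angular": [0, 0, 0], "gripper": 0.5}, {"slide": [0, 0, 0], "angular": [0, 0, 0], "gripper": 0.5}]}}

```text
time_s: 13.7
tool_pos: [520.2, -203.4, 101.2]
ee_rot: [[-0.99, 0.139, 0.001], [0.139, 0.99, -0.002], [-0.001, -0.002, -1.0]]
force: [0.2, 0.1, -0.3]
grip_width: 0.504
```

```bash
python3 -c "
from h import *
st=sensors.state();print(st['force'],st['moment'],st['joints'])
plan([519.6,-203.2,97.5],172)"
```

```text
[ 0.20385127  0.08582483 -0.27130231] [-0.01361775  0.07943781 -0.03085847] [-5.09154077e-01  5.64083166e-01  1.62526416e+00 -1.86753503e-03
  9.50621372e-01 -1.93975886e+00]
pos [ 520.2 -203.4  101.2] yaw 172.03 tilt [-0.11  0.06  0.  ] D [-0.6  0.2 -3.7] dyaw -0.03
{"slide":[0.07,0.01,0.37],"angular":[-0.11,0.06,0.03]},
```

{"fn": "step_arm", "kwargs": {"series": [{"slide": [0.05, 0, 0.35], "angular": [0, 0, 0], "gripper": 0.5}, {"slide": [0, 0, 0], "angular": [0, 0, 0], "gripper": 0.2}, {"slide": [0, 0, 0], "angular": [0, 0, 0], "gripper": 0.2}, {"slide": [0, 0, 0], "angular": [0, 0, 0], "gripper": 0.2}]}}

```text
time_s: 14.1
tool_pos: [519.9, -203.5, 98.1]
ee_rot: [[-0.99, 0.139, 0.001], [0.139, 0.99, -0.002], [-0.001, -0.002, -1.0]]
force: [0.8, 0.2, -3.6]
grip_width: 0.355
```

```bash
python3 -c "
from h import *
p,st,P=shot('wrist','w17');print(st['force'],st['moment'],st['grip_width'])
plan([519.6,-203.2,97.5],172)"
```

```text
[ 0.76748239  0.16304344 -3.60215296] [-0.00357012 -0.10894701 -0.03005449] 0.35488110594174566
pos [ 519.9 -203.5   98.1] yaw 172.03 tilt [-0.13  0.07 -0.  ] D [-0.3  0.3 -0.6] dyaw -0.03
{"slide":[0.03,0.02,0.06],"angular":[-0.13,0.07,0.03]},
```

View pics/w17.png

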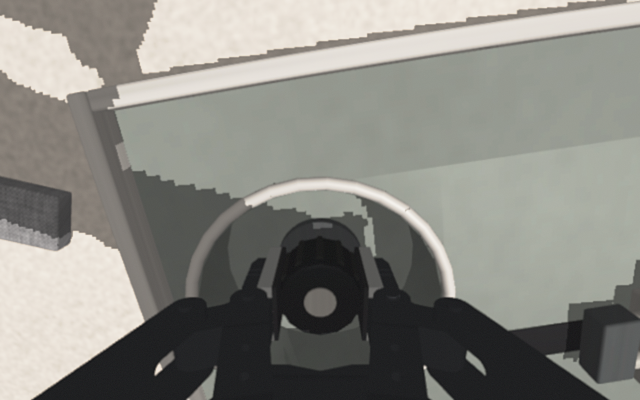

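{"fn": "step_arm", "kwargs": {"series": [{"slide": [0, 0, 0], "angular": [0, 0, 6], "gripper": 0.2}, {"slide": [0, 0, 0], "angular": [0, 0, 6], "gripper": 0.2}, {"slide": [0, 0, 0], "angular": [0, 0, 6], "gripper": 0.2}]}}

```text
time_s: 14.45
tool_pos: [519.9, -203.5, 98.1]
ee_rot: [[-0.896, 0.445, 0.001], [0.445, 0.896, -0.003], [-0.002, -0.002, -1.0]]
force: [-0.6, 0.1, -1.6]
grip_width: 0.356
```

```bash
cat > k.py <<'E'
from h import *
import sys
m=[]
for i in range(1):
    st=sensors.state()
R=st['ee_rot'];p=np.array(st['tool_pos'])
print('F',np.round(st['force'],1),'M',np.round(st['moment'],3),'w',round(st['grip_width'],3),'yaw',round(np.degrees(np.arctan2(R[1][0],R[0][0])),2),'j6',round(st['joints'][5],3),'tau6',round(st['tau'][5],3),'pos',p.round(1),'tiltz',np.round([R[0][2],R[1][2]],3),'t',st['time_s'],'j6v',round(st['joint_velocities'][5],3))
E
python3 k.py
```

```text
F [-0.6  0.1 -1.6] M [ 0.031 -0.026  0.265] w 0.356 yaw 153.57 j6 -1.617 tau6 -1.206 pos [ 519.9 -203.5   98.1] tiltz [ 0.001 -0.003] t 14.45 j6v 1.079
```

{"fn": "step_arm", "kwargs": {"series": [{"slide": [0, 0, 0], "angular": [0, 0, 6], "gripper": 0.2}, {"slide": [0, 0, 0], "angular": [0, 0, 6], "gripper": 0.2}, {"slide": [0, 0, 0], "angular": [0, 0, 4], "gripper": 0.2}]}}

```text
time_s: 14.75
tool_pos: [519.9, -203.5, 98.2]
ee_rot: [[-0.731, 0.683, 0.0], [0.683, 0.731, -0.003], [-0.003, -0.002, -1.0]]
force: [0.6, -0.5, -2.0]
grip_width: 0.357
```

```bash
python3 k.py
```

```text
F [ 0.6 -0.5 -2. ] M [ 0.004 -0.022  0.293] w 0.357 yaw 136.95 j6 -1.326 tau6 -0.411 pos [ 519.9 -203.5   98.2] tiltz [ 0.    -0.003] t 14.75 j6v 0.706
```

{"fn": "step_arm", "kwargs": {"series": [{"slide": [0, 0, 0], "angular": [0, 0, 4], "gripper": 0.2}, {"slide": [0, 0, 0], "angular": [0, 0, 4], "gripper": 0.2}]}}

```text
time_s: 14.95
tool_pos: [519.9, -203.5, 98.2]
ee_rot: [[-0.625, 0.781, 0.0], [0.781, 0.625, -0.004], [-0.003, -0.002, -1.0]]
force: [0.1, -0.3, -1.8]
grip_width: 0.359
```

```bash
python3 k.py; python3 -c "
from h import *
p,st,P=shot('scene','s2');a=p['img'][:,:,::-1];cv2.imwrite('pics/s2a.png',cv2.resize(a[150:280,150:330],None,fx=4.4,fy=4.4,interpolation=2))"; python3 k.py
```

```text
F [ 0.1 -0.3 -1.8] M [ 0.004 -0.063  0.256] w 0.359 yaw 128.67 j6 -1.181 tau6 -0.694 pos [ 519.9 -203.5   98.2] tiltz [ 0.    -0.004] t 14.95 j6v 0.719
F [ 0.1 -0.2 -2.5] M [-0.013 -0.008 -0.025] w 0.361 yaw 128.47 j6 -1.178 tau6 -0.208 pos [ 519.9 -203.5   98.1] tiltz [ 0.    -0.004] t 15.0 j6v -0.139
```

View pics/s2a.png

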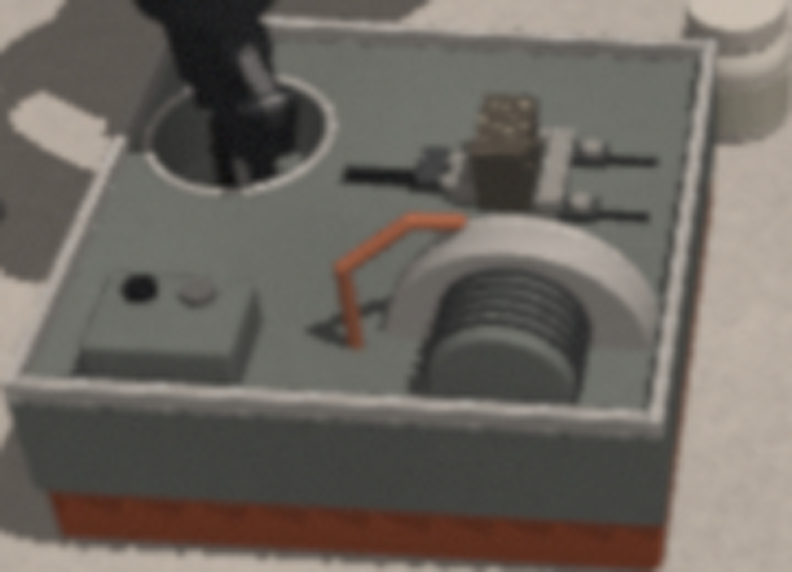

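{"fn": "step_arm", "kwargs": {"series": [{"slide": [0, 0, 0], "angular": [0, 0, 4], "gripper": 0.2}, {"slide": [0, 0, 0], "angular": [0, 0, 4], "gripper": 0.2}]}}

```text
time_s: 15.2
tool_pos: [519.9, -203.5, 98.1]
ee_rot: [[-0.507, 0.862, 0.0], [0.862, 0.507, -0.004], [-0.003, -0.002, -1.0]]
force: [-0.6, 0.2, -2.4]
grip_width: 0.357
```

```bash
python3 k.py
```

```text
F [-0.6  0.2 -2.4] M [ 0.024 -0.013  0.29 ] w 0.357 yaw 120.44 j6 -1.037 tau6 -0.643 pos [ 519.9 -203.5   98.1] tiltz [ 0.    -0.004] t 15.2 j6v 0.686
```

{"fn": "step_arm", "kwargs": {"series": [{"slide": [0, 0, 0], "angular": [0, 0, 4], "gripper": 0.2}]}}

```text
time_s: 15.3
tool_pos: [519.9, -203.5, 98.1]
ee_rot: [[-0.445, 0.896, -0.0], [0.896, 0.445, -0.004], [-0.004, -0.002, -1.0]]
force: [0.1, -0.3, -2.3]
grip_width: 0.36
```

```bash
python3 k.py
```

```text
F [ 0.1 -0.3 -2.3] M [0.057 0.006 0.242] w 0.36 yaw 116.39 j6 -0.966 tau6 -0.692 pos [ 519.9 -203.5   98.1] tiltz [-0.    -0.004] t 15.3 j6v 0.706
```

{"fn": "step_arm", "kwargs": {"series": [{"slide": [0, 0, 0], "angular": [0, 0, 4], "gripper": 0.2}]}}

```text
time_s: 15.4
tool_pos: [519.9, -203.5, 98.2]
ee_rot: [[-0.38, 0.925, -0.0], [0.925, 0.38, -0.004], [-0.004, -0.002, -1.0]]
force: [-0.6, -0.6, -2.2]
grip_width: 0.36
```

```bash
python3 k.py
```

```text
F [-0.6 -0.6 -2.2] M [0.003 0.013 0.229] w 0.36 yaw 112.34 j6 -0.896 tau6 -0.681 pos [ 519.9 -203.5   98.2] tiltz [-0.    -0.004] t 15.4 j6v 0.703
```

{"fn": "step_arm", "kwargs": {"series": [{"slide": [0, 0, 0], "angular": [0, 0, 4], "gripper": 0.2}]}}

```text
time_s: 15.5
tool_pos: [519.9, -203.5, 98.2]
ee_rot: [[-0.314, 0.949, -0.0], [0.949, 0.314, -0.004], [-0.004, -0.002, -1.0]]
force: [0.4, -0.4, -2.1]
grip_width: 0.358
```

```bash
python3 k.py
```

```text
F [ 0.4 -0.4 -2.1] M [-0.007  0.034  0.248] w 0.358 yaw 108.29 j6 -0.825 tau6 -0.681 pos [ 519.9 -203.5   98.2] tiltz [-0.    -0.004] t 15.5 j6v 0.705
```

{"fn": "step_arm", "kwargs": {"series": [{"slide": [0, 0, 0], "angular": [0, 0, 4], "gripper": 0.2}]}}

```text
time_s: 15.6
tool_pos: [519.8, -203.5, 98.1]
ee_rot: [[-0.246, 0.969, -0.0], [0.969, 0.246, -0.004], [-0.004, -0.001, -1.0]]
force: [0.4, -0.6, -1.8]
grip_width: 0.353
```

```bash
python3 k.py
```

```text
F [ 0.4 -0.6 -1.8] M [0.044 0.027 0.279] w 0.353 yaw 104.24 j6 -0.754 tau6 -0.681 pos [ 519.8 -203.5   98.1] tiltz [-0.    -0.004] t 15.6 j6v 0.704
```

{"fn": "step_arm", "kwargs": {"series": [{"slide": [0, 0, 0], "angular": [0, 0, 4], "gripper": 0.2}]}}

```text
time_s: 15.7
tool_pos: [519.9, -203.5, 98.1]
ee_rot: [[-0.177, 0.984, -0.0], [0.984, 0.177, -0.005], [-0.005, -0.001, -1.0]]
force: [1.1, -0.2, -1.9]
grip_width: 0.358
```

```bash
python3 k.py
```

```text
F [ 1.1 -0.2 -1.9] M [-0.001 -0.004  0.283] w 0.358 yaw 100.19 j6 -0.683 tau6 -0.681 pos [ 519.9 -203.5   98.1] tiltz [-0.    -0.005] t 15.7 j6v 0.703
```

{"fn": "step_arm", "kwargs": {"series": [{"slide": [0, 0, 0], "angular": [0, 0, 4], "gripper": 0.2}]}}

```text
time_s: 15.8
tool_pos: [519.8, -203.5, 98.1]
ee_rot: [[-0.107, 0.994, -0.0], [0.994, 0.107, -0.005], [-0.005, -0.001, -1.0]]
force: [0.6, -0.2, -2.2]
grip_width: 0.351
```

```bash
python3 k.py
```

```text
F [ 0.6 -0.2 -2.2] M [0.005 0.071 0.264] w 0.351 yaw 96.14 j6 -0.612 tau6 -0.681 pos [ 519.8 -203.5   98.1] tiltz [-0.    -0.005] t 15.8 j6v 0.704
```

{"fn": "step_arm", "kwargs": {"series": [{"slide": [0, 0, 0], "angular": [0, 0, 4], "gripper": 0.2}]}}

```text
time_s: 15.9
tool_pos: [519.9, -203.5, 98.1]
ee_rot: [[-0.036, 0.999, -0.001], [0.999, 0.036, -0.005], [-0.005, -0.001, -1.0]]
force: [-0.1, -0.4, -1.5]
grip_width: 0.358
```

```bash
python3 k.py
```

```text
F [-0.1 -0.4 -1.5] M [0.002 0.062 0.208] w 0.358 yaw 92.09 j6 -0.541 tau6 -0.681 pos [ 519.9 -203.5   98.1] tiltz [-0.001 -0.005] t 15.9 j6v 0.703
```

{"fn": "step_arm", "kwargs": {"series": [{"slide": [0, 0, 0], "angular": [0, 0, 4], "gripper": 0.2}]}}

```text
time_s: 16.0
tool_pos: [519.9, -203.4, 98.2]
ee_rot: [[0.034, 0.999, -0.001], [0.999, -0.034, -0.005], [-0.005, -0.0, -1.0]]
force: [0.0, 0.1, -2.1]
grip_width: 0.359
```

```bash
python3 k.py
```

```text
F [ 0.   0.1 -2.1] M [0.03  0.074 0.215] w 0.359 yaw 88.04 j6 -0.47 tau6 -0.681 pos [ 519.9 -203.4   98.2] tiltz [-0.001 -0.005] t 16.0 j6v 0.701
```

{"fn": "step_arm", "kwargs": {"series": [{"slide": [0, 0, 0], "angular": [0, 0, 4], "gripper": 0.2}]}}

```text
time_s: 16.1
tool_pos: [519.9, -203.5, 98.2]
ee_rot: [[0.105, 0.995, -0.001], [0.995, -0.105, -0.005], [-0.005, -0.0, -1.0]]
force: [-0.0, -0.4, -2.1]
grip_width: 0.355
```

```bash
python3 k.py
```

```text
F [-0.  -0.4 -2.1] M [0.031 0.095 0.222] w 0.355 yaw 84.0 j6 -0.399 tau6 -0.657 pos [ 519.9 -203.5   98.2] tiltz [-0.001 -0.005] t 16.1 j6v 0.704
```

{"fn": "step_arm", "kwargs": {"series": [{"slide": [0, 0, 0], "angular": [0, 0, 4], "gripper": 0.2}]}}

```text
time_s: 16.2
tool_pos: [519.8, -203.5, 98.1]
ee_rot: [[0.175, 0.985, -0.001], [0.985, -0.175, -0.005], [-0.005, 0.0, -1.0]]
force: [-0.1, 0.7, -2.2]
grip_width: 0.359
```

```bash
python3 k.py
```

```text
F [-0.1  0.7 -2.2] M [0.073 0.119 0.299] w 0.359 yaw 79.95 j6 -0.329 tau6 -0.624 pos [ 519.8 -203.5   98.1] tiltz [-0.001 -0.005] t 16.2 j6v 0.702
```

{"fn": "step_arm", "kwargs": {"series": [{"slide": [0, 0, 0], "angular": [0, 0, 4], "gripper": 0.2}]}}

```text
time_s: 16.3
tool_pos: [519.8, -203.5, 98.1]
ee_rot: [[0.243, 0.97, -0.001], [0.97, -0.243, -0.005], [-0.006, 0.0, -1.0]]
force: [-0.4, 0.2, -1.9]
grip_width: 0.357
```

```bash
python3 k.py
```

```text
F [-0.4  0.2 -1.9] M [0.042 0.039 0.362] w 0.357 yaw 75.91 j6 -0.258 tau6 -0.591 pos [ 519.8 -203.5   98.1] tiltz [-0.001 -0.005] t 16.3 j6v 0.703
```

{"fn": "step_arm", "kwargs": {"series": [{"slide": [0, 0, 0], "angular": [0, 0, 3], "gripper": 0.2}]}}

```text
time_s: 16.4
tool_pos: [519.8, -203.5, 98.1]
ee_rot: [[0.294, 0.956, -0.001], [0.956, -0.294, -0.006], [-0.006, 0.001, -1.0]]
force: [0.0, 0.5, -1.9]
grip_width: 0.355
```

```bash
python3 k.py
```

```text
F [ 0.   0.5 -1.9] M [0.086 0.019 0.376] w 0.355 yaw 72.88 j6 -0.205 tau6 -0.181 pos [ 519.8 -203.5   98.1] tiltz [-0.001 -0.006] t 16.4 j6v 0.515
```

{"fn": "step_arm", "kwargs": {"series": [{"slide": [0, 0, 0], "angular": [0, 0, 0], "gripper": 0.2}]}}

```text
time_s: 16.5
tool_pos: [519.8, -203.4, 98.1]
ee_rot: [[0.293, 0.956, -0.001], [0.956, -0.293, -0.006], [-0.006, 0.0, -1.0]]
force: [-0.5, -0.4, -2.0]
grip_width: 0.359
```

```bash
python3 k.py
```

```text
F [-0.5 -0.4 -2. ] M [-0.011  0.022 -0.035] w 0.359 yaw 72.93 j6 -0.206 tau6 0.503 pos [ 519.8 -203.4   98.1] tiltz [-0.001 -0.006] t 16.5 j6v -0.037
```

{"fn": "step_arm", "kwargs": {"series": [{"slide": [0, 0, 0], "angular": [0, 0, 0], "gripper": 0.45}, {"slide": [0, 0, 0], "angular": [0, 0, 0], "gripper": 0.5}, {"slide": [0, 0, 0], "angular": [0, 0, 0], "gripper": 0.5}]}}

```text
time_s: 16.8
tool_pos: [520.4, -203.7, 98.9]
ee_rot: [[0.289, 0.957, 0.0], [0.957, -0.289, -0.006], [-0.006, 0.002, -1.0]]
force: [0.0, 0.0, -0.1]
grip_width: 0.504
```

```bash
python3 k.py; python3 -c "
from h import *
p,st,P=shot('wrist','w18')"
```

```text
F [ 0.   0.  -0.1] M [0.009 0.012 0.007] w 0.504 yaw 73.18 j6 -0.21 tau6 0.002 pos [ 520.4 -203.7   98.9] tiltz [ 0.    -0.006] t 16.8 j6v -0.009
```

View pics/w18.png

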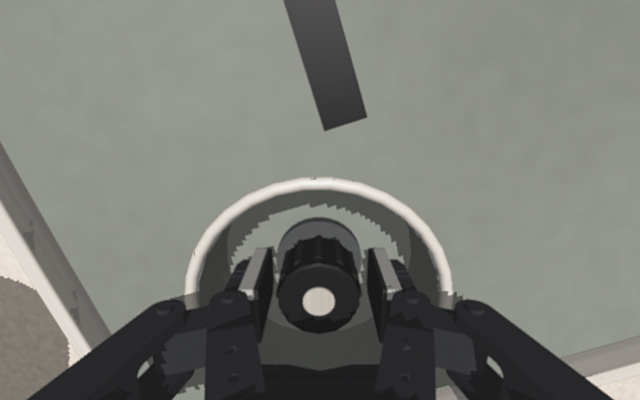

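{"fn": "step_arm", "kwargs": {"series": [{"slide": [0, 0, -1.5], "angular": [0, 0, 0], "gripper": 0.5}, {"slide": [0, 0, -2.5], "angular": [0, 0, 0], "gripper": 0.5}, {"slide": [0, 0, -4], "angular": [0, 0, 0], "gripper": 0.5}, {"slide": [0, 0, -4], "angular": [0, 0, 0], "gripper": 0.5}, {"slide": [0, 0, -3], "angular": [0, 0, 0], "gripper": 0.5}, {"slide": [0, 0, 0], "angular": [0, 0, 0], "gripper": 0.5}, {"slide": [0, 0, 0], "angular": [0, 0, 0], "gripper": 0.5}]}}

```text
time_s: 17.55
tool_pos: [519.9, -202.6, 254.6]
ee_rot: [[0.287, 0.958, -0.0], [0.958, -0.287, -0.006], [-0.005, 0.001, -1.0]]
force: [0.5, -0.9, -1.2]
grip_width: 0.5
```

```bash
python3 k.py; python3 -c "
from h import *
p,st,P=shot('wrist','w19');p,st,P=shot('top','t2');a=p['img'][:,:,::-1];cv2.imwrite('pics/t2a.png',cv2.resize(a[110:280,160:500],None,fx=2.3,fy=2.3,interpolation=2))"
```

```text
F [ 0.5 -0.9 -1.2] M [ 0.031 -0.025 -0.022] w 0.5 yaw 73.34 j6 -0.214 tau6 0.003 pos [ 519.9 -202.6  254.6] tiltz [-0.    -0.006] t 17.55 j6v -0.004
```

View pics/w19.png

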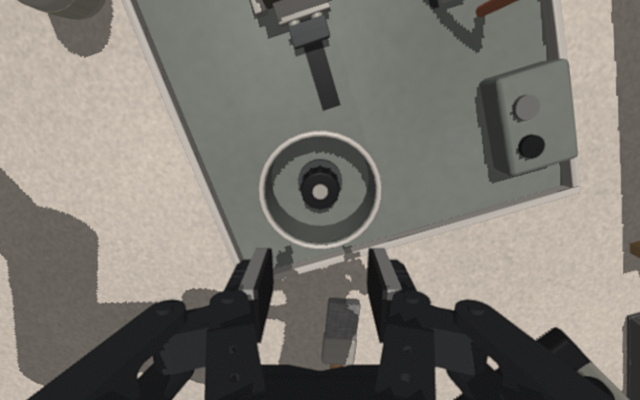

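View pics/t2a.png

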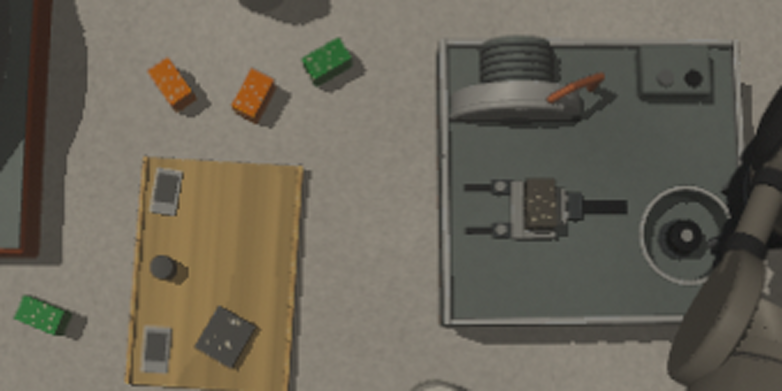

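{"fn": "step_arm", "kwargs": {"series": [{"slide": [3.5, -1.0, -0.5], "angular": [0, 0, 0], "gripper": 0.5}, {"slide": [3.5, -1.0, -0.5], "angular": [0, 0, 0], "gripper": 0.5}, {"slide": [3.0, 0, 0], "angular": [0, 0, 0], "gripper": 0.5}, {"slide": [0, 0, 0], "angular": [0, 0, 0], "gripper": 0.5}, {"slide": [0, 0, 0], "angular": [0, 0, 0], "gripper": 0.5}]}}

```text
time_s: 18.15
tool_pos: [527.0, -97.9, 256.2]
ee_rot: [[0.288, 0.957, -0.014], [0.957, -0.288, -0.001], [-0.005, -0.013, -1.0]]
force: [-0.5, 0.0, -0.2]
grip_width: 0.499
```

```bash
python3 -c "
from h import *
p,st,P=shot('wrist','w20');print(st['tool_pos'])
a=p['img'][:,:,::-1];cv2.imwrite('pics/w20a.png',cv2.resize(a[30:230,200:440],None,fx=3,fy=3,interpolation=2))"
```

```text
[527.02318057 -97.92946859 256.23272948]
```

View pics/w20a.png

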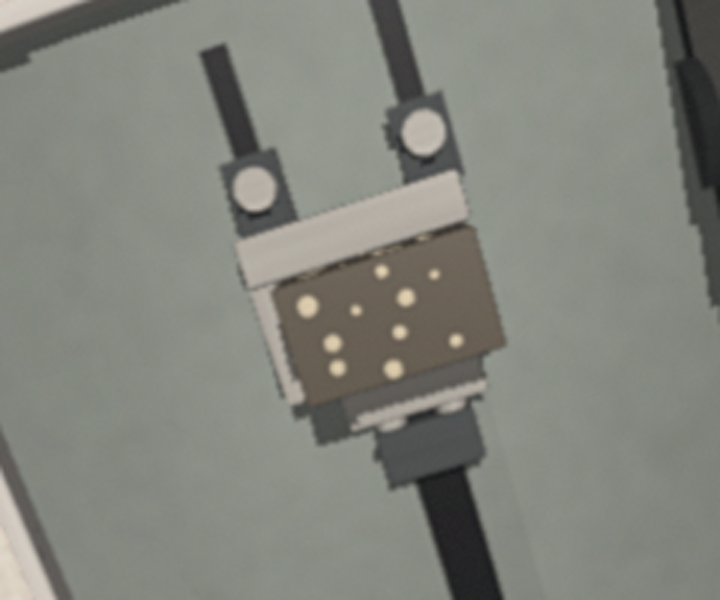

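```bash
python3 -c "
from h import *
np.set_printoptions(precision=1,suppress=True)
K,d,P=load('w20')
f=lambda L,z:print(px2w(np.array(L)/3+[200,30],K,d,P,z))
f([(273,290),(304,405),(505,344),(474,227)],150)
f([(245,287),(285,402),(468,220)],123)
"
```

```text
[[523.2 -40.3 150. ]
 [522.  -66.2 150. ]
 [568.1 -65.8 150. ]
 [568.  -40.  150. ]]
[[513.8 -39.3 123. ]
 [514.4 -68.8 123. ]
 [569.3 -39.6 123. ]]
```

```bash
python3 -c "
from h import *
print(r.sign_off())"
```

```text
the job is handed in; nothing more can be done
None
```

I loaded the grey billet into the vice, closed the jaw on it with the hand knob, left the knob free and handed the job in. It took about 18 s of the 72 s allowed; sign-off gives no verdict.

- **Loading:** I stood the billet on the deck, long sides along the jaw, and slid it back until it met the end stop. The arm read 10 N there with no further travel. I then opened the gripper and lifted clear.
- **Clamping:** I turned the knob clockwise about 1.73 rad in a single grip. The load began about 0.25 rad before the end. Wrist moment while turning rose from about 0.26 to 0.376 N m, a load of about 0.12 N m. That and the angle since touch both put the clamping at roughly 17 to 20 N, inside the firm range and well short of cracking.
- **Position check:** In the last close-up the billet is whole and square between jaw and fence. Its back end is at x 522 to 523 mm, against the stop face at about 522. Its fence side is at y -40, against the fence at -39.5. Those are within the roughly 2 mm accuracy of the cameras.
- **Other items:** In the overhead picture after clamping, the slab, core stub, glass sections and green and orange look-alikes appear where they were. I did not measure them.

The wrist moment reading is noisy, by about ±0.025 N m. I timed the stop mainly by the steadier last-joint torque, and its rate of change matched the load per turn you gave.

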